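# Clamp a row of glaze sample tiles and hold the cam lever at full lift

## Robot

A 6-joint arm with a two-finger parallel gripper is mounted at the origin on the work surface. World frame = base frame: x ahead of the robot, y to its left, z up, the work surface at z = 0. Lengths are in m, angles in degrees, forces in N, time in s.
With the tool pointing down it reaches from about 0.35 to 0.875 m from the base axis. Payload 4.2 kg.
Tool frame: the origin (TCP) lies at the very end of the fingers, on their centre line; the grasp point (between the pads) lies 19 mm behind it; z points along the fingers, x is the direction in which the jaws open and shut, and the axes are right-handed (so a half turn about z gives the same grasp; the last joint's range is limited). The gripper opens to 87 mm and grips with 3 to 60 N. Pads are 19 mm wide; open, the fingers measure 117 mm over their backs; the gripper's body (75 mm by 190 mm) begins 51 mm behind the grasp point.
Start: joints at [83.915, 22.042, 0.453, 0, -68.411, -14.817], TCP at [0.223, 0.584, 0.223] pointing down, gripper open.
Joint ranges: [-179.83, 179.83], [-69.29, 118.12], [-61.27, 80.66], [-181.25, 117.63], [-171.15, -9.14], [-177.46, 177.46]. Speed limits (degrees/s): [159.86, 159.86, 180, 180, 180, 180].

## Interface

Orientations are given as a 3x3 rotation matrix whose columns are the frame's x, y, z axes.
In Python, from station import r gives the robot as it stands.
- The arm moves only by the tool move_arm, never from a script. Its argument "series" is a list that holds one entry, the list of rows, each a list of 7 numbers: the shift along the tool's x, y, z in cm, then the turn, a rotation vector about the tool's x, y, z in degrees, then the opening, from -1 (shut) to 1 (fully open). In form: [[[dx, dy, dz, wx, wy, wz, fingers], ...]]. A call has 1 to 12 rows; each row shifts and turns the commanded pose from where the row before left it, along the tool's axes as they then stand; what a row does not reach is not made up. A row lasts 1/8 s, in which the tool goes at most 62.5 mm and 10.7 degrees, less where a joint would pass 70% of its speed; a pose out of reach is approached as far as the arm can. A call is refused whole if a number of a shift passes 6.25 or a number of a turn 10.7, either way. A call with a gripper value outside its range is refused whole. The fingers move at their own pace and stop on an object; the grip force is fixed at half the most. Time passes only in rows, so rows that do not move let the fingers close. It gives the time, the measured TCP pose, the force and the opening at its end, in the units of the state.
- r.sense(): the state, without advancing time (a new reading comes with each control period).
- r.capture(name): name is "scene" or "top" or "wrist"; returns a dict with "color" (400x640x3 uint8, blue, green, red), "fx", "fy", "cx", "cy" (pixels), "rvec" (rotation vector, rad) and "tvec" (3), from world to camera coordinates, as OpenCV has them; the wrist camera has in their place "tool_from_camera" (4x4, takes a point from camera to tool coordinates, whose origin is the TCP and whose axes are the tool frame's). Camera axes: x right, y down, z forward; pixel columns grow to the right and rows downward; lengths in m; the calibration is good to about 2 mm. A picture is of the moment at which its call begins: read the wrist's pose just before it. There is no depth.
- r.finish_job(): hands the job in, once; it reports no verdict.
The state is a dict: "time_s": time; "joints": joint angles; "joint_velocities": joint speeds; "effort": joint torques, N m; "tcp_pos": TCP position; "ee_rot": TCP orientation; "wrist_force": force on the tool from outside, world axes, zero at the start; "moment": the same for the moment, N m; "gripper_width": opening from 0.0 (shut) to 1.0 (fully open).
Only numpy, scipy, OpenCV 4.12 (cv2) and the standard library are available. Lean on these libraries where they do the work, as an engineer would, in place of code of your own. Each camera call takes 0.05 s, during which the arm holds its last target.

## Task

Slide the three glaze sample tiles into one snug, straight row on the clamping board, flush against its back fence and its end stop, in any order, while the cam lever is still at rest. Then swing the red-gripped cam lever round to its highest lift, over the green mark, so that the presser clamps the row, and finish while still holding the lever there with the fingers: it springs back if let go. Leave the other things on the table where they stand.

Things in the scene. Friction and masses are not known exactly. Their poses are not given: they have to be found in the camera images.
- board: plywood clamping board, fixed, 15 mm thick; origin on its underside, at table height. In its frame (x away from the robot, y along the row, z up) it spans x -115 to 90 mm, y -295 to 115 mm. The cam clamp is at the -y end; the near part, x < 0, is open. A rubber stop 12 mm across, 28 mm high, stands at x 90, y -148 mm, against the resting lever
- fence (a point): middle of the inner face of the aluminium back fence, at its foot: board frame x 60, y 5 mm, on the board's top. The fence runs along y from -93 to 104 mm and rises to 31 mm over the table
- end_stop (a point): point at the foot of the inner face of the aluminium end stop: board frame x -10, y 90 mm, on the board's top. The stop runs along x from -110 to 75 mm, rises to 31 mm over the table; sprung: it stays put up to 4 N, then yields to +y by 1 mm per N, at most 7 mm
- tile_white: white ceramic sample tile, 60 x 60 mm, 12 mm thick, 60 to 120 g, loose, starts askew on the board's open near part; origin at the centre of its underside, x and y along its sides, z up through the glazed face. Slides easily when pushed at an edge.
- tile_blue: blue ceramic sample tile, 60 x 60 mm, 12 mm thick, 60 to 120 g, loose, starts askew on the board's open near part; origin at the centre of its underside, x and y along its sides, z up through the glazed face. Slides easily when pushed at an edge.
- tile_clay: orange-brown clay ceramic sample tile, 60 x 60 mm, 12 mm thick, 60 to 120 g, loose, starts askew on the board's open near part; origin at the centre of its underside, x and y along its sides, z up through the glazed face. Slides easily when pushed at an edge.
- slot_end (a point): where the centre of the underside of the row's tile next to the end stop belongs: board frame x 30, y 60 mm, on the board's top. The point's axes are the board's
- slot_mid (a point): the same for the middle tile: board frame x 30, y 0 mm
- slot_cam (a point): the same for the tile next to the cam clamp: board frame x 30, y -60 mm
- presser: black loose presser block between cam and row, 46 (x) by 31 (y) by 13 mm, in guides under a steel strap (top 33 mm over the table); origin at the centre of its underside, board x 30, y -116 mm at rest. A tight row leaves 10 mm before it, too narrow for fingers, so gather the tiles on the open near part. At highest lift the cam drives it 13 mm to +y, squeezing a tight row with about 7 N
- cam (a joint): angle of the cam lever in rad: 0 at rest, where the lever points along the board's +x (away from the robot); grows clockwise seen from above, towards the board's -y. Lift is highest at 1.40 rad (lever over the green mark), falls again beyond; hard stop at 1.9. A spring returns it to 0 when released; turning takes up to about 9 N at the red grip.
- lever_arm: the lever turning with the cam: flat dark bar 16 mm wide, 84 mm long from the pivot, underside 37 mm and top 46 mm over the table, with an upright round red grip 18 mm in diameter, 80 mm from the pivot, rising from the bar to 88 mm over the table. Origin on the pivot axis at the board's top; x points along the bar to the grip, z up.
- lever_knob (a point): point on the axis of the red grip, 67 mm over the table, where it can be gripped or pushed from above; moves with the lever
- cam_pivot (a point): point on the cam's vertical pivot axis, board frame x 30, y -163 mm, 46 mm over the table
- peak_mark (a point): point on the board's top, on the green stripe (50 x 9 mm, radial from the pivot), 80 mm from the pivot axis: at the highest lift the red grip stands straight above it
- jar: small amber glass jar with a lid, 32 mm across, 45 mm tall, standing on the near cam-side corner of the clamping board; loose, leave it alone; origin at the centre of its underside
- bowl: white bowl, 110 mm across, 50 mm tall, on the table beyond the board's end stop (+y); loose, leave it alone; origin at the centre of its underside
- mug: white mug, 76 mm across, 90 mm tall, on the table to the robot's left; loose, leave it alone; origin at the centre of its underside
- screwdriver: screwdriver 170 mm long lying flat behind the board; loose, leave it alone; origin at the centre of its underside
- vase: green glass vase, 72 mm across, 120 mm tall, to the left; loose, leave it alone; origin at the centre of its underside
- tile_carton: cardboard carton, 85 x 140 x 70 mm, to the robot's right; loose, leave it alone; origin at the centre of its underside
- cleaner: blue bottle with white cap, 56 mm across, 150 mm tall, to the robot's right; loose, leave it alone; origin at the centre of its underside
Not all that is in view belongs to the job. What is meant by the tile_clay is not purple, turquoise or yellow, and is the larger of those in its own colour.

How it is judged:
By the outcome, as a careful person would: the job done as asked, in the order asked, and still so for the second after the job is handed in, while the arm keeps its last pose, push and grip.
It also fails if it takes over 59 s, if anything falls off the work surface, if the arm or the gripper's body presses on something with over 40 N, if the wrist force passes 120 N, or if a joint passes its speed limit or range.

## Working session

There is one attempt and no reset: what is moved stays moved. The work goes in short steps, Python scripts to look and compute and a tool call to move; the robot and the scene stay as the last step left them, time stands still between calls to the robot, and variables do not carry over. Pictures are saved under pics/ and viewed, and the job is handed in when it is done.

Besides the shell and the picture viewer there is one more tool, called by a JSON object that holds its "fn" and its "kwargs", one argument or row to a line. move_arm: Moves the arm, as the interface text tells. Its arguments: {"type":"object","properties":{"series":{"type":"array","items":{"type":"array","items":{"type":"array","items":{"type":"number"}}}}},"required":["series"]}

```bash
ls; mkdir -p pics
python3 - <<'E'
from station import r
import cv2
print(r.sense())
for n in ["scene","top","wrist"]:
    c=r.capture(n); cv2.imwrite(f"pics/{n}0.png",c["color"]); print(n,{k:v for k,v in c.items() if k!="color"})
E
```

```text
pics
{'time_s': 0.0, 'joints': array([ 8.39149045e+01,  2.20887568e+01,  3.78076172e-01, -2.90634653e-02,
       -6.84139617e+01, -1.48189485e+01]), 'joint_velocities': array([-0.04803014,  0.08722239, -0.03433953,  0.08720501,  0.04029761,
        0.01232898]), 'effort': array([ 1.63079236e-03, -3.90667176e+01,  1.87400079e+01,  4.21957567e+00,
        1.09988110e-02, -1.77653769e-04]), 'tcp_pos': array([0.22274165, 0.58328342, 0.22146893]), 'ee_rot': array([[-3.56977964e-01, -9.34112544e-01, -6.99621315e-04],
       [-9.34110159e-01,  3.56978635e-01, -2.11311679e-03],
       [ 2.22363876e-03, -1.00812752e-04, -9.99997523e-01]]), 'wrist_force': array([ 0.03287646,  0.45845293, -0.5264187 ]), 'moment': array([ 0.01895343,  0.04584369, -0.02879789]), 'gripper_width': 0.9960112270578889}
scene {'fx': 435.62328412886023, 'fy': 435.62328412886023, 'cx': 317.57371896095094, 'cy': 200.85203882364334, 'rvec': array([ 2.38513631,  1.0025715 , -0.31918101]), 'tvec': array([-0.37817721, -0.24644194,  1.3374639 ])}
top {'fx': 391.5244365349014, 'fy': 391.5244365349014, 'cx': 322.3217600150588, 'cy': 197.27633238463773, 'rvec': array([ 2.12643474, -2.15381988,  0.1431389 ]), 'tvec': array([0.03214125, 0.5264037 , 1.20558054])}
wrist {'fx': 308.10314844534366, 'fy': 308.10314844534366, 'cx': 322.2287170313482, 'cy': 200.4686057514765, 'tool_from_camera': array([[ 9.99999798e-01,  4.63226546e-04, -4.35984231e-04,
        -5.76171062e-04],
       [-3.16318007e-04,  9.56728201e-01,  2.90982902e-01,
        -8.05258418e-02],
       [ 5.51909414e-04, -2.90982705e-01,  9.56728154e-01,
        -1.61761916e-01],
       [ 0.00000000e+00,  0.00000000e+00,  0.00000000e+00,
         1.00000000e+00]])}
```

View pics/scene0.png

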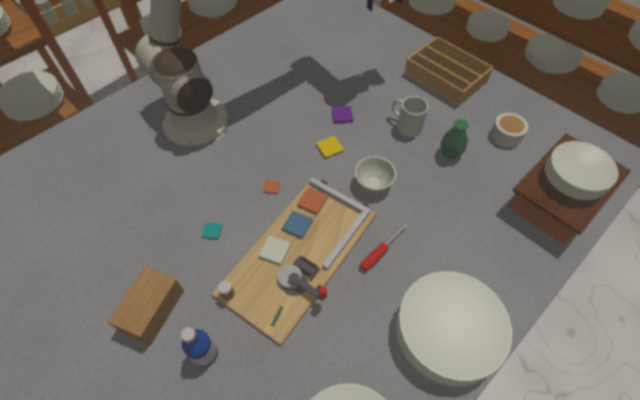

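View pics/top0.png

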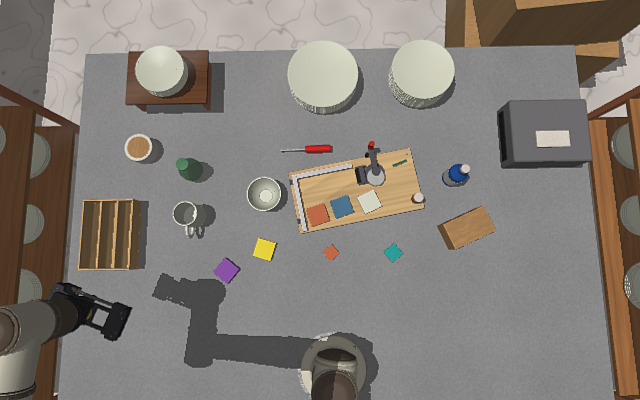

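View pics/wrist0.png

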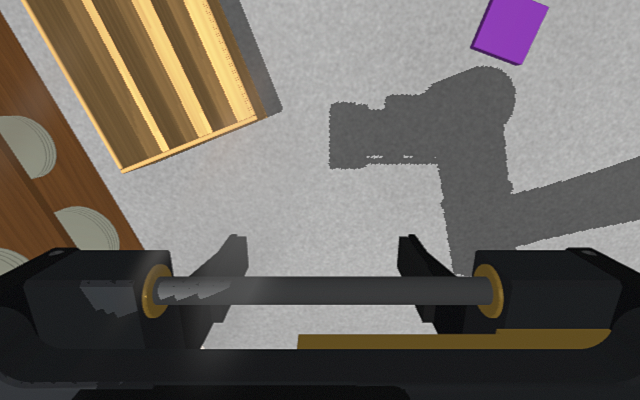

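The top view shows the board at about (357,190). Orange candidates are a tile on the board at (318,214), which is the larger, and a small decoy at (331,253) off the board. Other tile-like things are purple (227,271), yellow (265,249) and turquoise (393,253), all excluded. Blue is at (342,206) and white at (369,202). I'll check these in a close crop and measure.

```bash
cat > h.py <<'E'
import numpy as np, cv2
def ray(c,uv,z):
    R,_=cv2.Rodrigues(c["rvec"]); o=-R.T@c["tvec"]
    d=R.T@np.array([(uv[0]-c["cx"])/c["fx"],(uv[1]-c["cy"])/c["fy"],1.])
    return o+d*(z-o[2])/d[2]
def proj(c,P):
    p,_=cv2.projectPoints(np.array(P,float).reshape(-1,1,3),c["rvec"],c["tvec"],np.array([[c["fx"],0,c["cx"]],[0,c["fy"],c["cy"]],[0,0,1]]),None); return p[:,0]
def wr_ray(c,s,uv,z):
    T=c["tool_from_camera"]; R=s["ee_rot"]@T[:3,:3]; o=s["tcp_pos"]+s["ee_rot"]@T[:3,3]
    d=R@np.array([(uv[0]-c["cx"])/c["fx"],(uv[1]-c["cy"])/c["fy"],1.])
    return o+d*(z-o[2])/d[2]
E
python3 - <<'E'
from station import r
from h import *
c=r.capture("top"); im=c["color"]
cr=im[135:275,255:445]; cv2.imwrite("pics/topcrop0.png",cv2.resize(cr,None,fx=4,fy=4,interpolation=cv2.INTER_CUBIC))
hsv=cv2.cvtColor(im,cv2.COLOR_BGR2HSV)
R,_=cv2.Rodrigues(c["rvec"]); print("cam",-R.T@c["tvec"])
def comps(m,name,z,amin=15):
    n,l,st,ce=cv2.connectedComponentsWithStats(m.astype(np.uint8))
    for i in range(1,n):
        if st[i,4]>=amin:
            cn,_=cv2.findContours((l==i).astype(np.uint8),cv2.RETR_EXTERNAL,cv2.CHAIN_APPROX_NONE)
            pts=np.array([ray(c,p[0],z)[:2] for p in cn[0]],np.float32)
            print(name,st[i,4],ce[i].round(1),"W",ray(c,ce[i],z)[:2].round(4),"rect",np.round(cv2.minAreaRect(pts)[1],3),round(cv2.minAreaRect(pts)[2],1))
H,S,V=[hsv[...,i].astype(int) for i in range(3)]
roi=np.zeros(H.shape,bool); roi[130:275,270:440]=1
comps(roi&(H<=12)&(S>140)&(V>90),"orange",.027)
comps(roi&(H>=172)&(S>140)&(V>90),"red",.08,5)
comps(roi&(H>95)&(H<120)&(S>80),"blue",.027)
comps(roi&(S<70)&(V>190),"white",.027)
comps(roi&(H>45)&(H<85)&(S>80),"green",.015,8)
comps(roi&(H>10)&(H<26)&(S>60)&(V>120),"wood",.015,200)
E
```

```text
cam [0.34608378 0.01150217 1.26950859]
orange 30 [370.5 144. ] W [ 0.7024 -0.1339] rect [0.016 0.024] 42.7
orange 185 [317.5 148.4] W [0.69   0.0393] rect [0.082 0.024] 89.1
orange 334 [317.3 214.5] W [0.4732 0.0421] rect [0.059 0.059] 18.0
orange 139 [330.6 252.4] W [0.353  0.0016] rect [0.035 0.038] 43.9
blue 329 [341.2 206.4] W [ 0.4983 -0.0344] rect [0.058 0.058] 19.3
white 454 [311.  186.2] W [0.565  0.0615] rect [0.186 0.196] 10.1
white 60 [272.2 194.4] W [0.5402 0.1867] rect [0.042 0.016] 0.4
white 331 [368.9 201.3] W [ 0.5133 -0.1233] rect [0.061 0.056] 25.0
white 63 [418.3 196.8] W [ 0.5259 -0.2815] rect [0.027 0.025] 43.6
green 23 [399.1 162.7] W [ 0.641 -0.227] rect [0.006 0.043] 21.3
wood 5149 [361.4 188.8] W [ 0.5563 -0.1016] rect [0.204 0.408] 11.0
```

View pics/topcrop0.png

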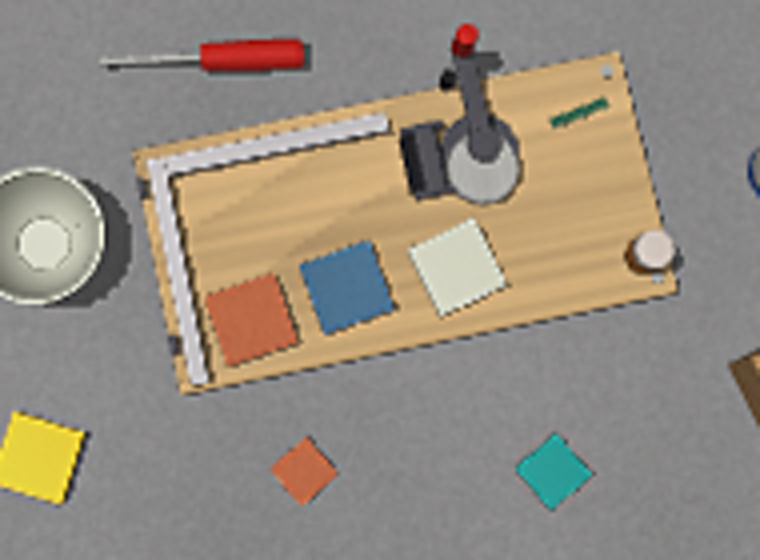

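The crop confirms the clay tile at (318,214), about 59 mm square; the small 36 mm orange one at (331,253) is a decoy. Next is a close survey with the wrist camera.

```bash
cat >> h.py <<'E'
def yaw(s): return np.degrees(np.arctan2(s["ee_rot"][1,0],s["ee_rot"][0,0]))
def plan(s,tgt,ya,n,f,turn=None,start=None):
    """rows from measured pose; tool down; turn = world yaw change"""
    p=np.array(s["tcp_pos"]) if start is None else np.array(start[:3]); y0=yaw(s) if start is None else start[3]
    if turn is None: turn=(ya-y0+180)%360-180
    out=[];d=(np.array(tgt)-p)/n
    for i in range(n):
        a=np.radians(y0+turn*i/n); x=np.array([np.cos(a),np.sin(a),0]); y=np.array([np.sin(a),-np.cos(a),0])
        out.append([round(float(d@x)*100,2),round(float(d@y)*100,2),round(float(-d[2])*100,2),0,0,round(-turn/n,2),f])
    return out
E
python3 - <<'E'
from station import r
from h import *
s=r.sense(); R=plan(s,[.50,-.09,.24],101,15,1,turn=-148.1)
for q in R: print(q)
E
```

```text
[3.54, -3.33, -0.12, 0, 0, 9.87, 1]
[2.91, -3.89, -0.12, 0, 0, 9.87, 1]
[2.2, -4.33, -0.12, 0, 0, 9.87, 1]
[1.43, -4.64, -0.12, 0, 0, 9.87, 1]
[0.61, -4.82, -0.12, 0, 0, 9.87, 1]
[-0.22, -4.85, -0.12, 0, 0, 9.87, 1]
[-1.05, -4.74, -0.12, 0, 0, 9.87, 1]
[-1.85, -4.49, -0.12, 0, 0, 9.87, 1]
[-2.59, -4.11, -0.12, 0, 0, 9.87, 1]
[-3.26, -3.6, -0.12, 0, 0, 9.87, 1]
[-3.83, -2.99, -0.12, 0, 0, 9.87, 1]
[-4.28, -2.29, -0.12, 0, 0, 9.87, 1]
[-4.61, -1.52, -0.12, 0, 0, 9.87, 1]
[-4.8, -0.71, -0.12, 0, 0, 9.87, 1]
[-4.85, 0.13, -0.12, 0, 0, 9.87, 1]
```

{"fn": "move_arm", "kwargs": {
  "series": [
    [[3.54,-3.33,-0.12,0,0,9.87,1],[2.91,-3.89,-0.12,0,0,9.87,1],[2.2,-4.33,-0.12,0,0,9.87,1],[1.43,-4.64,-0.12,0,0,9.87,1]]
  ]
}}

```text
time_s: 0.7
tcp_pos: [0.2973, 0.4026, 0.2273]
ee_rot: [[-0.872, -0.49, -0.0], [-0.49, 0.872, -0.0], [0.0, -0.0, -1.0]]
wrist_force: [1.0, -0.2, 0.2]
gripper_width: 0.998
```

{"fn": "move_arm", "kwargs": {
  "series": [
    [[0.61,-4.82,-0.12,0,0,9.87,1],[-0.22,-4.85,-0.12,0,0,9.87,1],[-1.05,-4.74,-0.12,0,0,9.87,1],[-1.85,-4.49,-0.12,0,0,9.87,1],[-2.59,-4.11,-0.12,0,0,9.87,1],[-3.26,-3.6,-0.12,0,0,9.87,1],[-3.83,-2.99,-0.12,0,0,9.87,1],[-4.28,-2.29,-0.12,0,0,9.87,1],[-4.61,-1.52,-0.12,0,0,9.87,1],[-4.8,-0.71,-0.12,0,0,9.87,1],[-4.85,0.13,-0.12,0,0,9.87,1],[0,0,0,0,0,0,-0.4]]
  ]
}}

```text
time_s: 2.2
tcp_pos: [0.501, -0.0921, 0.2399]
ee_rot: [[-0.187, 0.982, -0.001], [0.982, 0.187, -0.0], [-0.0, -0.001, -1.0]]
wrist_force: [0.9, 0.7, -0.3]
gripper_width: 0.949
```

Run:
```python
from station import r
import cv2,pickle
s=r.sense(); c=r.capture("wrist"); cv2.imwrite("pics/w1.png",c["color"]); pickle.dump((s,c),open("w1.pkl","wb"))
print(s["tcp_pos"],s["joints"].round(1),s["gripper_width"],s["time_s"])
```

```text
[ 0.50096993 -0.09206108  0.23993539] [  7.9  10.  -13.8   0.  -66.2 -87.1] 0.9493718853407993 2.2
```

View pics/w1.png

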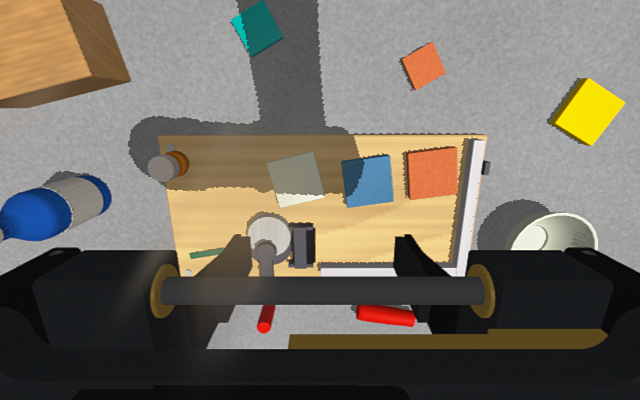

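Run:
```python
import pickle
from h import *
s,c=pickle.load(open("w1.pkl","rb")); im=c["color"]
cv2.imwrite("pics/w1c.png",cv2.resize(im[120:280,145:505],None,fx=2.2,fy=2.2,interpolation=cv2.INTER_CUBIC))
hsv=cv2.cvtColor(im,cv2.COLOR_BGR2HSV);H,S,V=[hsv[...,i].astype(int) for i in range(3)]
roi=np.zeros(H.shape,bool); roi[130:270,150:470]=1
def quad(m,name,z):
    n,l,st,ce=cv2.connectedComponentsWithStats(m.astype(np.uint8)); 
    for i in range(1,n):
        if st[i,4]<800: continue
        cn,_=cv2.findContours((l==i).astype(np.uint8),cv2.RETR_EXTERNAL,cv2.CHAIN_APPROX_NONE)
        pts=np.array([wr_ray(c,s,p[0],z)[:2] for p in cn[0]],np.float32)*1000
        print(name,st[i,4],ce[i].round(),*[np.round(v,1) for v in cv2.minAreaRect(pts)])
quad(roi&(H<=9)&(S>130),"clay",.027)
quad(roi&(H>95)&(H<120)&(S>80),"blue",.027)
quad(roi&(S<70)&(V>90),"white",.027)
# near edge
wood=(H>9)&(H<28)&(S>70)
P=[]
for u in range(185,455,3):
    col=np.where(wood[125:150,u])[0]
    if len(col): P.append(wr_ray(c,s,(u,125+col[0]-.5),.015)[:2])
P=np.array(P,np.float32); 
for k in range(3):
    vx,vy,x0,y0=cv2.fitLine(P,cv2.DIST_HUBER,0,.0005,.0005).ravel(); d=(P-[x0,y0])@[-vy,vx]; P=P[abs(d)<.002]
print("near",len(P),np.degrees(np.arctan2(vy,vx)),x0,y0,np.std(d))
P=[]
for v in range(190,245,2):
    col=np.where(wood[v,150:200])[0]
    if len(col): P.append(wr_ray(c,s,(150+col[0]-.5,v),.015)[:2])
P=np.array(P,np.float32)
for k in range(3):
    wx,wy,x1,y1=cv2.fitLine(P,cv2.DIST_HUBER,0,.0005,.0005).ravel(); d=(P-[x1,y1])@[-wy,wx]; P=P[abs(d)<.002]
print("left",len(P),np.degrees(np.arctan2(wy,wx)),x1,y1,np.std(d))
```

```text
blue 2205 [367. 180.] [499.5 -34.5] [60.3 58.5] 19.1
white 2302 [296. 179.] [ 514.4 -122.8] [60.7 60.6] 24.4
white 2048 [161. 202.] [ 578.4 -282.6] [130.9  35.3] 1.5
white 807 [462. 237.] [529.7  95.2] [138.7  38.7] 8.9
white 2386 [276. 241.] [ 602.2 -129.6] [79.5 85.8] 10.8
near 90 -78.929085 0.46053097 -0.13260484 0.0003026136
left 28 10.956329 0.6074499 -0.2781761 0.0003906207
```

View pics/w1c.png

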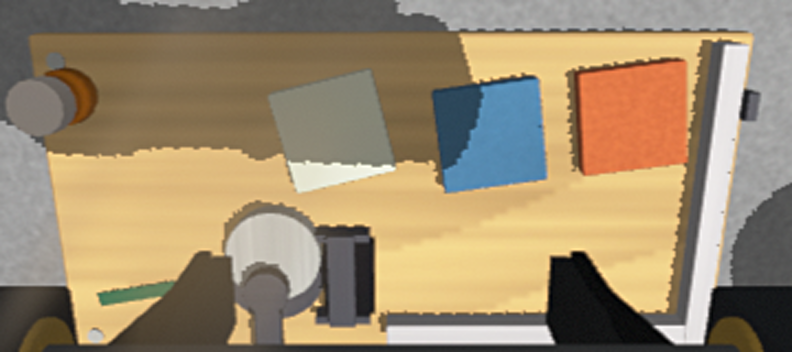

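```bash
cat >> h.py <<'E'
O=np.array([.5497,.0111]); TH=np.radians(11.0)
EX=np.array([np.cos(TH),np.sin(TH)]); EY=np.array([-np.sin(TH),np.cos(TH)])
def b2w(x,y): return O+EX*x/1000+EY*y/1000
def w2b(p): d=np.array(p[:2])-O; return np.array([d@EX,d@EY])*1000
E
python3 - <<'E'
import pickle
from h import *
from station import r
s,c=pickle.load(open("w1.pkl","rb"))
for n,uv,z in [("knobtop",(264,327),.088),("knobbase",(270,306),.046)]: print(n,w2b(wr_ray(c,s,uv,z)).round(1))
for n,p in [("blue",(.4995,-.0345)),("white",(.5144,-.1228)),("green",(.641,-.227)),("clay",(.4732,.0421))]: print(n,w2b(p).round(1))
im=c["color"];hsv=cv2.cvtColor(im,cv2.COLOR_BGR2HSV);H,S,V=[hsv[...,i].astype(int) for i in range(3)]
m=np.zeros(H.shape,bool);m[145:200,400:462]=1
print("clay px",hsv[175,430])
m&=((H<=10)|(H>170))&(S>150); m=cv2.morphologyEx(m.astype(np.uint8),cv2.MORPH_OPEN,np.ones((3,3)))
cn,_=cv2.findContours(m,cv2.RETR_EXTERNAL,cv2.CHAIN_APPROX_NONE); cn=max(cn,key=cv2.contourArea)
pts=np.array([wr_ray(c,s,p[0],.027)[:2] for p in cn],np.float32)*1000
q=cv2.minAreaRect(pts);print("clay",q,w2b(np.array(q[0])/1000))
# top view board corners prediction, picture overlay
t=r.capture("top");v=t["color"]; big=cv2.resize(v[135:275,255:445],None,fx=4,fy=4,interpolation=cv2.INTER_CUBIC)
def pt(x,y,z): 
    p=proj(t,[*b2w(x,y),z/1000])[0]; return (int((p[0]-255+.5)*4),int((p[1]-135+.5)*4))
for x,y,z in [(-115,-295,15),(90,-295,15),(90,115,15),(-115,115,15),(110,-163,88),(60,5,15),(-10,90,15),(30,-163,46),(43.6,-241.8,15)]: cv2.circle(big,pt(x,y,z),3,(255,0,255),-1)
cv2.imwrite("pics/ov1.png",big)
E
```

```text
knobtop [ 109.  -163.1]
knobbase [ 109.5 -162.6]
blue [-58.  -35.2]
white [ -60.2 -124.7]
green [  44.2 -251.1]
clay [-69.2  45. ]
clay px [ 10 174 226]
clay ((474.8265075683594, 41.105712890625), (60.242130279541016, 60.416194915771484), 18.17975425720215) [-67.77249556  43.7409593 ]
```

View pics/ov1.png

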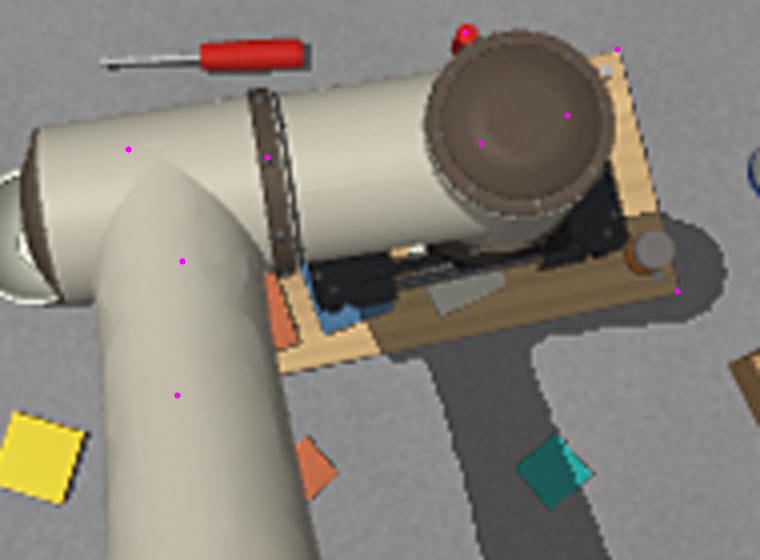

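Run:
```python
from station import r
from h import *
s=r.sense(); p=b2w(-62,-185); print(p)
R=plan(s,[*p,.10],-169,10,-.54,turn=90.1)
for q in R: print(q)
```

```text
[ 0.52413878 -0.18233119]
[-0.95, 0.06, 1.4, 0, 0, -9.01, -0.54]
[-0.95, -0.09, 1.4, 0, 0, -9.01, -0.54]
[-0.92, -0.24, 1.4, 0, 0, -9.01, -0.54]
[-0.88, -0.38, 1.4, 0, 0, -9.01, -0.54]
[-0.81, -0.51, 1.4, 0, 0, -9.01, -0.54]
[-0.72, -0.63, 1.4, 0, 0, -9.01, -0.54]
[-0.61, -0.74, 1.4, 0, 0, -9.01, -0.54]
[-0.48, -0.82, 1.4, 0, 0, -9.01, -0.54]
[-0.35, -0.89, 1.4, 0, 0, -9.01, -0.54]
[-0.21, -0.93, 1.4, 0, 0, -9.01, -0.54]
```

{"fn": "move_arm", "kwargs": {
  "series": [
    [[-0.95,0.06,1.4,0,0,-9.01,-0.54],[-0.95,-0.09,1.4,0,0,-9.01,-0.54],[-0.92,-0.24,1.4,0,0,-9.01,-0.54],[-0.88,-0.38,1.4,0,0,-9.01,-0.54],[-0.81,-0.51,1.4,0,0,-9.01,-0.54],[-0.72,-0.63,1.4,0,0,-9.01,-0.54],[-0.61,-0.74,1.4,0,0,-9.01,-0.54],[-0.48,-0.82,1.4,0,0,-9.01,-0.54],[-0.35,-0.89,1.4,0,0,-9.01,-0.54],[-0.21,-0.93,1.4,0,0,-9.01,-0.54],[0,0,0,0,0,0,-0.54]]
  ]
}}

```text
time_s: 3.68
tcp_pos: [0.5239, -0.1809, 0.0997]
ee_rot: [[-0.981, -0.193, -0.002], [-0.193, 0.981, 0.0], [0.002, 0.001, -1.0]]
wrist_force: [-0.5, 0.2, -0.1]
gripper_width: 0.234
```

Run:
```python
from station import r
import cv2,pickle
from h import *
s=r.sense(); c=r.capture("wrist"); cv2.imwrite("pics/w2.png",c["color"])
print(s["tcp_pos"],w2b(s["tcp_pos"]),yaw(s),s["joints"].round(1),s["gripper_width"],s["time_s"])
```

```text
[ 0.52387564 -0.18093079  0.09973525] [ -61.99109656 -183.57512145] -168.8713233181468 [ -2.3  22.2 -18.9  -0.  -49.   13.4] 0.23420806904522318 3.675
```

View pics/w2.png

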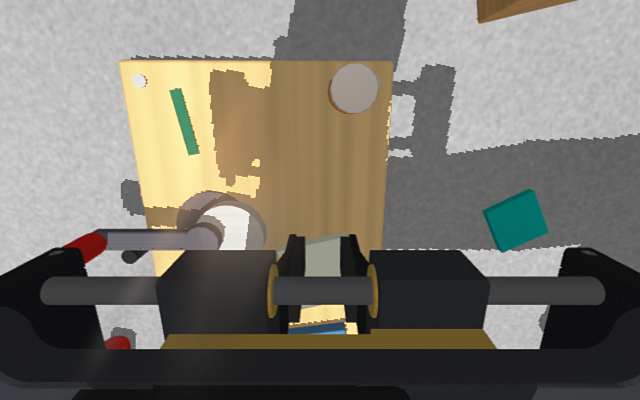

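{"fn": "move_arm", "kwargs": {
  "series": [
    [[0,0,4.1,0,0,0,-0.54],[0,0,4.05,0,0,0,-0.54],[0,0.8,0,0,0,0,-0.54],[0,0.8,0,0,0,0,-0.54],[0,0.6,0,0,0,0,-0.54],[0,0.6,0,0,0,0,-0.54],[0,0.6,0,0,0,0,-0.54],[0,0.6,0,0,0,0,-0.54]]
  ]
}}

```text
time_s: 4.72
tcp_pos: [0.5171, -0.1424, 0.0194]
ee_rot: [[-0.981, -0.193, 0.001], [-0.193, 0.981, -0.0], [-0.001, -0.0, -1.0]]
wrist_force: [0.6, -0.4, 0.8]
gripper_width: 0.23
```

{"fn": "move_arm", "kwargs": {
  "series": [
    [[0,0.6,0,0,0,0,-0.54],[0,0.6,0,0,0,0,-0.54],[0,0.6,0,0,0,0,-0.54],[0,0.6,0,0,0,0,-0.54],[0,0.6,0,0,0,0,-0.54],[0,0.5,0,0,0,0,-0.54],[0,0.3,0,0,0,0,-0.54],[0,0.2,0,0,0,0,-0.54]]
  ]
}}

```text
time_s: 5.72
tcp_pos: [0.5091, -0.1033, 0.019]
ee_rot: [[-0.981, -0.193, -0.0], [-0.193, 0.981, 0.0], [0.0, 0.0, -1.0]]
wrist_force: [0.0, -1.4, -0.0]
gripper_width: 0.229
```

Run:
```python
from station import r
import cv2
from h import *
s=r.sense(); print(w2b(s["tcp_pos"]),s["tcp_pos"][2],s["wrist_force"])
c=r.capture("scene"); cv2.imwrite("pics/s3.png",cv2.resize(c["color"][160:360,190:410],None,fx=3,fy=3))
c=r.capture("top"); cv2.imwrite("pics/t3.png",cv2.resize(c["color"][135:275,255:445],None,fx=4,fy=4))
```

```text
[ -61.70096156 -104.56297179] 0.019037821516777107 [ 0.01780527 -1.39989077 -0.04980938]
```

View pics/s3.png

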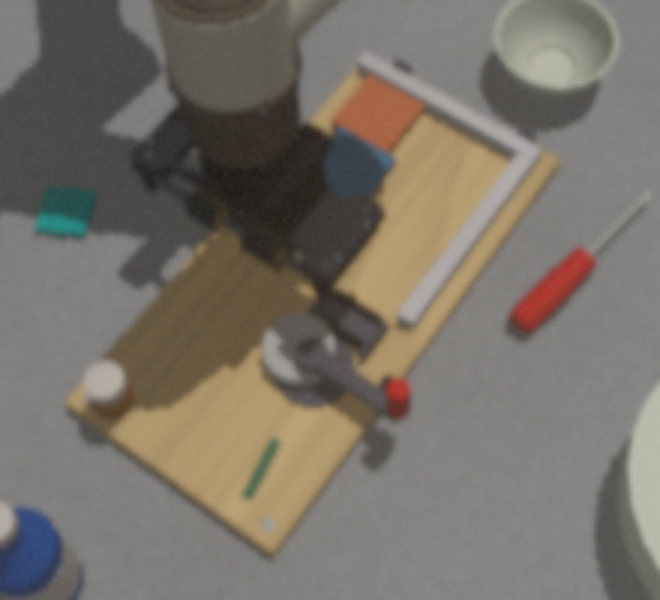

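View pics/t3.png

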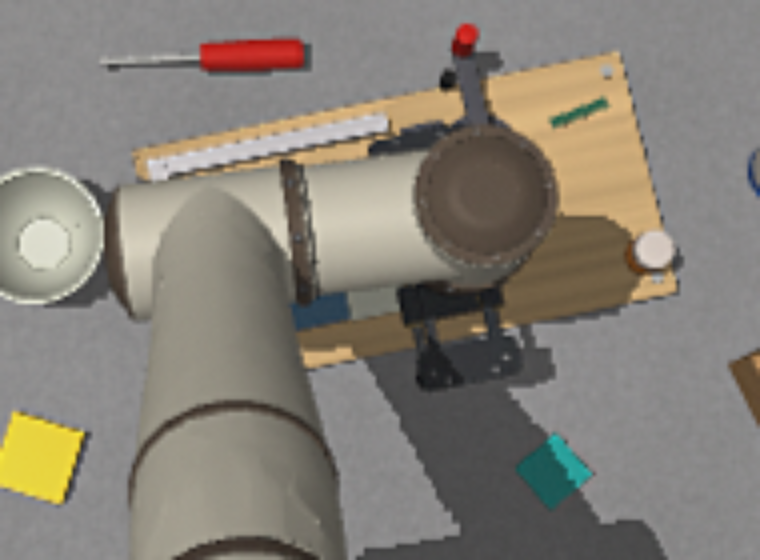

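The row is closing up; blue and white are in line in the scene crop at about (360,160). I'll continue slowly onto the stop.

{"fn": "move_arm", "kwargs": {
  "series": [
    [[0,0.15,0,0,0,0,-0.54],[0,0.15,0,0,0,0,-0.54],[0,0.1,0,0,0,0,-0.54],[0,0,0,0,0,0,-0.54]]
  ]
}}

```text
time_s: 6.32
tcp_pos: [0.5083, -0.1003, 0.0191]
ee_rot: [[-0.981, -0.193, -0.0], [-0.193, 0.981, -0.001], [0.0, -0.001, -1.0]]
wrist_force: [1.0, -4.6, -1.8]
gripper_width: 0.226
```

{"fn": "move_arm", "kwargs": {
  "series": [
    [[0,0.1,0,0,0,0,-0.54],[0,0.1,0,0,0,0,-0.54],[0,0,0,0,0,0,-0.54]]
  ]
}}

```text
time_s: 6.7
tcp_pos: [0.5079, -0.0987, 0.0191]
ee_rot: [[-0.981, -0.193, -0.0], [-0.193, 0.981, -0.001], [0.001, -0.001, -1.0]]
wrist_force: [0.8, -7.5, -0.5]
gripper_width: 0.226
```

Run:
```python
from station import r
import cv2
from h import *
s=r.sense(); print(w2b(s["tcp_pos"]),s["tcp_pos"][2],s["wrist_force"])
```

```text
[-61.94077923 -99.78356679] 0.019105004227153853 [ 0.8067023  -7.54802513 -0.54089378]
```

{"fn": "move_arm", "kwargs": {
  "series": [
    [[0,-0.1,0,0,0,0,-0.54],[0,-0.1,0,0,0,0,-0.54],[0,-0.1,0,0,0,0,-0.54],[0,-0.1,0,0,0,0,-0.54],[0,-1.0,0,0,0,0,-0.54],[0,0,-3.0,0,0,0,-0.54],[0,0,-5.0,0,0,0,-0.54]]
  ]
}}

```text
time_s: 7.58
tcp_pos: [0.5096, -0.1113, 0.0983]
ee_rot: [[-0.981, -0.193, -0.005], [-0.193, 0.981, 0.0], [0.004, 0.001, -1.0]]
wrist_force: [0.8, -0.2, -0.0]
gripper_width: 0.235
```

Run:
```python
from station import r
from h import *
s=r.sense(); p=b2w(-115,-20); print(s["wrist_force"],w2b(s["tcp_pos"]),yaw(s))
R=plan(s,[*p,.20],101,10,-.54,turn=101-191-(yaw(s)+169))
for q in R: print(q)
```

```text
[ 0.84519561 -0.24560939 -0.01616726] [ -62.77011493 -112.52158617] -168.8755264483922
[0.52, 0.93, -1.02, 0, 0, np.float64(9.01), -0.54]
[0.66, 0.83, -1.02, 0, 0, np.float64(9.01), -0.54]
[0.78, 0.72, -1.02, 0, 0, np.float64(9.01), -0.54]
[0.88, 0.59, -1.02, 0, 0, np.float64(9.01), -0.54]
[0.97, 0.44, -1.02, 0, 0, np.float64(9.01), -0.54]
[1.02, 0.29, -1.02, 0, 0, np.float64(9.01), -0.54]
[1.06, 0.12, -1.02, 0, 0, np.float64(9.01), -0.54]
[1.06, -0.04, -1.02, 0, 0, np.float64(9.01), -0.54]
[1.04, -0.21, -1.02, 0, 0, np.float64(9.01), -0.54]
[1.0, -0.37, -1.02, 0, 0, np.float64(9.01), -0.54]
```

{"fn": "move_arm", "kwargs": {
  "series": [
    [[0.52,0.93,-1.02,0,0,9.01,-0.54],[0.66,0.83,-1.02,0,0,9.01,-0.54],[0.78,0.72,-1.02,0,0,9.01,-0.54],[0.88,0.59,-1.02,0,0,9.01,-0.54],[0.97,0.44,-1.02,0,0,9.01,-0.54],[1.02,0.29,-1.02,0,0,9.01,-0.54],[1.06,0.12,-1.02,0,0,9.01,-0.54],[1.06,-0.04,-1.02,0,0,9.01,-0.54],[1.04,-0.21,-1.02,0,0,9.01,-0.54],[1.0,-0.37,-1.02,0,0,9.01,-0.54],[0,0,0,0,0,0,-0.54]]
  ]
}}

```text
time_s: 8.95
tcp_pos: [0.4421, -0.0299, 0.2019]
ee_rot: [[-0.195, 0.981, 0.002], [0.981, 0.195, 0.001], [0.001, 0.002, -1.0]]
wrist_force: [-0.6, -0.3, -0.1]
gripper_width: 0.23
```

```bash
cat > look.py <<'E'
from station import r
import cv2,pickle,sys
from h import *
n=sys.argv[1]
s=r.sense(); c=r.capture("wrist"); pickle.dump((s,c),open(n+".pkl","wb"))
cv2.imwrite(f"pics/{n}.png",c["color"]); im=c["color"]
print("tcp b",w2b(s["tcp_pos"]).round(1),s["tcp_pos"][2].round(4),"yaw",yaw(s).round(2),"F",s["wrist_force"].round(1),"t",s["time_s"])
hsv=cv2.cvtColor(im,cv2.COLOR_BGR2HSV);H,S,V=[hsv[...,i].astype(int) for i in range(3)]
for nm,m in [("clay",((H<=10)|(H>172))&(S>130)),("blue",(H>95)&(H<125)&(S>80)),("white",(S<70)&(V>70))]:
    m=cv2.morphologyEx(m.astype(np.uint8),cv2.MORPH_OPEN,np.ones((3,3)))
    cns,_=cv2.findContours(m,cv2.RETR_EXTERNAL,cv2.CHAIN_APPROX_NONE)
    for k in cns:
        if cv2.contourArea(k)<500: continue
        pts=np.array([w2b(wr_ray(c,s,p[0],.027)) for p in k],np.float32)
        q=cv2.minAreaRect(pts)
        if max(q[1])<75 and min(q[1])>40: print(nm,*[np.round(v,1) for v in q])
E
python3 look.py w4
```

```text
tcp b [-113.4  -19.7] 0.2019 yaw 101.22 F [-0.6 -0.3 -0.1] t 8.95
clay [-65.   57.6] [61.1 60.1] 0.2
blue [-55.4  -1.7] [60.7 58.9] 0.2
```

View pics/w4.png

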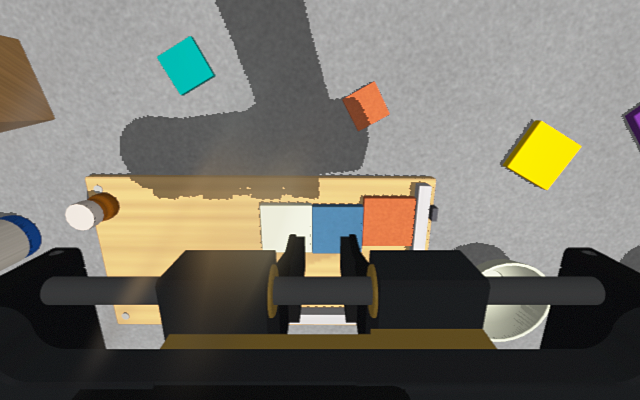

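{"fn": "move_arm", "kwargs": {
  "series": [
    [[3.8,-0.3,4.0,0,0,0,-0.54],[3.8,-0.3,5.0,0,0,0,-0.54],[0,0,5.0,0,0,0,-0.54],[0,0,4.2,0,0,0,-0.54],[0,0,0,0,0,0,-0.54],[0,0.8,0,0,0,0,-0.54],[0,0.7,0,0,0,0,-0.54],[0,0.6,0,0,0,0,-0.54],[0,0.6,0,0,0,0,-0.54],[0,0.6,0,0,0,0,-0.54],[0,0.6,0,0,0,0,-0.54],[0,0.3,0,0,0,0,-0.54]]
  ]
}}

```text
time_s: 10.5
tcp_pos: [0.463, 0.0509, 0.0193]
ee_rot: [[-0.192, 0.981, -0.0], [0.981, 0.192, -0.0], [-0.0, -0.0, -1.0]]
wrist_force: [-1.9, -0.4, -0.3]
gripper_width: 0.236
```

```bash
python3 look.py w5
```

```text
tcp b [-77.5  55.6] 0.0193 yaw 101.04 F [-1.9 -0.4 -0.3] t 10.5
```

View pics/w5.png

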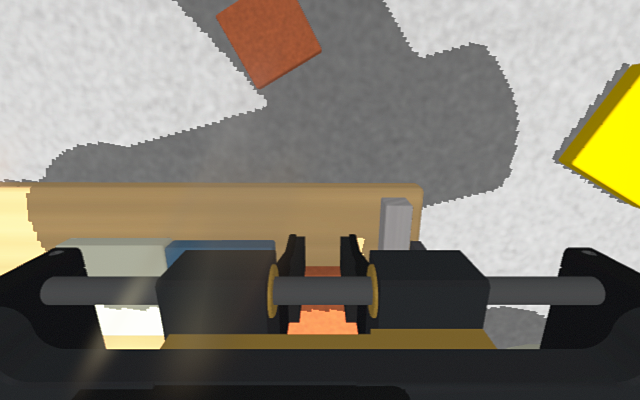

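{"fn": "move_arm", "kwargs": {
  "series": [
    [[0,0.6,0,0,0,0,-0.54],[0,0.4,0,0,0,0,-0.54],[0,0,0,0,0,0,-0.54],[0,-2.0,0,0,0,0,-0.54],[0,-2.2,0,0,0,0,-0.54],[-2.9,0,0,0,0,0,-0.54],[-2.9,0,0,0,0,0,-0.54],[0,0,0,0,0,0,-0.54],[0,0.8,0,0,0,0,-0.54],[0,0.5,0,0,0,0,-0.54],[0,0.6,0,0,0,0,-0.54],[0.02,0.6,0,0,0,0,-0.54]]
  ]
}}

```text
time_s: 12.05
tcp_pos: [0.467, -0.0069, 0.0192]
ee_rot: [[-0.192, 0.981, -0.001], [0.981, 0.192, -0.0], [-0.0, -0.001, -1.0]]
wrist_force: [-0.9, 0.3, -0.0]
gripper_width: 0.231
```

{"fn": "move_arm", "kwargs": {
  "series": [
    [[0.03,0.6,0,0,0,0,-0.54],[0.03,0.6,0,0,0,0,-0.54],[0.03,0.6,0,0,0,0,-0.54],[0.03,0.6,0,0,0,0,-0.54],[0,0.3,0,0,0,0,-0.54],[0,0,0,0,0,0,-0.54]]
  ]
}}

```text
time_s: 12.8
tcp_pos: [0.4936, -0.0008, 0.0194]
ee_rot: [[-0.192, 0.981, 0.001], [0.981, 0.192, 0.0], [0.0, 0.001, -1.0]]
wrist_force: [0.3, -0.6, 0.0]
gripper_width: 0.224
```

```bash
python3 look.py w6
```

```text
tcp b [-57.4  -0.9] 0.0194 yaw 101.05 F [ 0.3 -0.6  0. ] t 12.8
```

View pics/w6.png

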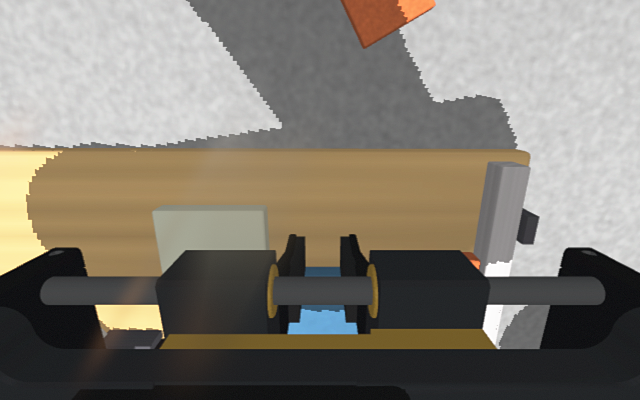

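{"fn": "move_arm", "kwargs": {
  "series": [
    [[0,-2.2,0,0,0,0,-0.54],[0,-2.4,0,0,0,0,-0.54],[-3.0,0,0,0,0,0,-0.54],[-3.0,0,0,0,0,0,-0.54],[0,0,0,0,0,0,-0.54],[0,0.6,0,0,0,0,-0.54],[0,0.5,0,0,0,0,-0.54],[0.02,0.6,0,0,0,0,-0.54],[0.03,0.6,0,0,0,0,-0.54],[0.03,0.6,0,0,0,0,-0.54],[0.03,0.6,0,0,0,0,-0.54],[0.03,0.6,0,0,0,0,-0.54]]
  ]
}}

```text
time_s: 14.35
tcp_pos: [0.4998, -0.0593, 0.0193]
ee_rot: [[-0.192, 0.981, -0.0], [0.981, 0.192, -0.0], [-0.0, -0.0, -1.0]]
wrist_force: [-0.4, -0.4, -0.3]
gripper_width: 0.233
```

{"fn": "move_arm", "kwargs": {
  "series": [
    [[0.03,0.6,0,0,0,0,-0.54],[0.03,0.6,0,0,0,0,-0.54],[0.03,0.6,0,0,0,0,-0.54],[0,0.3,0,0,0,0,-0.54],[0,0,0,0,0,0,-0.54]]
  ]
}}

```text
time_s: 14.98
tcp_pos: [0.5203, -0.0543, 0.0194]
ee_rot: [[-0.192, 0.981, 0.001], [0.981, 0.192, 0.0], [0.0, 0.001, -1.0]]
wrist_force: [-0.3, -0.6, -0.7]
gripper_width: 0.231
```

```bash
python3 look.py w7
```

```text
tcp b [-41.3 -58.6] 0.0194 yaw 101.06 F [-0.3 -0.6 -0.7] t 14.975
```

View pics/w7.png

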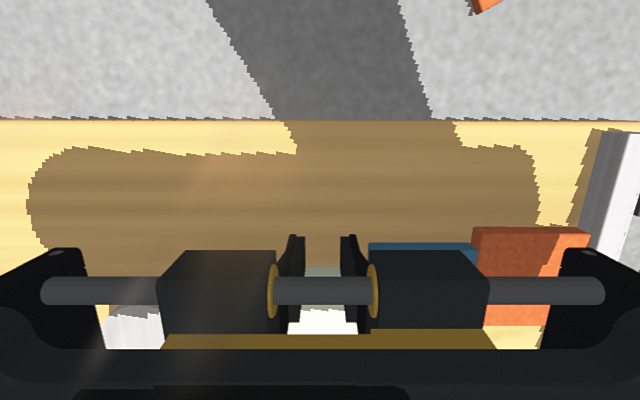

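{"fn": "move_arm", "kwargs": {
  "series": [
    [[0,-2.0,0,0,0,0,-0.54],[0,-2.0,0,0,0,0,-0.54],[3.8,0,0,0,0,0,-0.54],[3.8,0,0,0,0,0,-0.54],[3.7,0,0,0,0,0,-0.54],[0,0,0,0,0,0,-0.54],[0,0.8,0,0,0,0,-0.54],[0,0.6,0,0,0,0,-0.54],[0,0.6,0,0,0,0,-0.54],[0.03,0.6,0,0,0,0,-0.54],[0.03,0.6,0,0,0,0,-0.54],[0.03,0.6,0,0,0,0,-0.54]]
  ]
}}

```text
time_s: 16.52
tcp_pos: [0.4963, 0.0568, 0.0192]
ee_rot: [[-0.191, 0.982, -0.0], [0.982, 0.191, -0.0], [-0.0, -0.001, -1.0]]
wrist_force: [-1.9, -0.6, 0.6]
gripper_width: 0.233
```

{"fn": "move_arm", "kwargs": {
  "series": [
    [[0,0.3,0,0,0,0,-0.54],[0,0,0,0,0,0,-0.54],[0,-1.6,0,0,0,0,-0.54],[0,-1.6,0,0,0,0,-0.54],[-2.9,0,0,0,0,0,-0.54],[-2.9,0,0,0,0,0,-0.54],[0,0,0,0,0,0,-0.54]]
  ]
}}

```text
time_s: 17.4
tcp_pos: [0.4794, -0.0063, 0.0196]
ee_rot: [[-0.19, 0.982, 0.002], [0.982, 0.19, 0.0], [0.0, 0.002, -1.0]]
wrist_force: [0.1, 1.1, -0.2]
gripper_width: 0.229
```

```bash
python3 look.py w8
```

```text
tcp b [-72.4  -3.7] 0.0196 yaw 100.92 F [ 0.1  1.1 -0.2] t 17.4
```

View pics/w8.png

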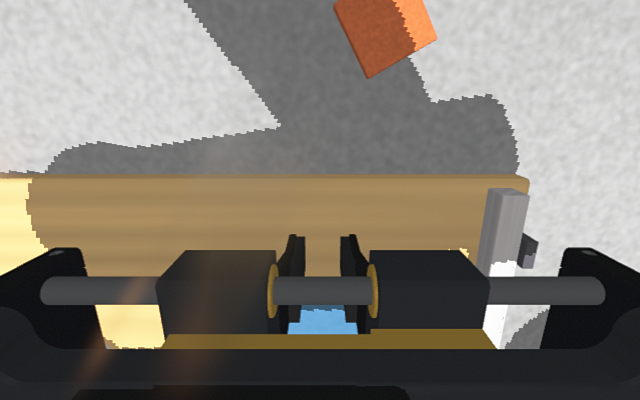

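{"fn": "move_arm", "kwargs": {
  "series": [
    [[0,0.8,0,0,0,0,-0.54],[0,0.6,0,0,0,0,-0.54],[0.03,0.6,0,0,0,0,-0.54],[0.03,0.6,0,0,0,0,-0.54],[0.03,0.5,0,0,0,0,-0.54],[0,0.2,0,0,0,0,-0.54],[0,0,0,0,0,0,-0.54],[0,-1.5,0,0,0,0,-0.54],[0,-2.5,-3,0,0,0,-0.54],[0,-3,-5,0,0,0,-0.54],[0,-2,-6,0,0,0,-0.54],[0,0,0,0,0,0,-0.54]]
  ]
}}

```text
time_s: 18.95
tcp_pos: [0.4235, -0.0153, 0.163]
ee_rot: [[-0.192, 0.981, 0.011], [0.981, 0.192, 0.003], [0.001, 0.011, -1.0]]
wrist_force: [0.1, 0.7, 0.1]
gripper_width: 0.233
```

```bash
python3 look.py w9
```

```text
tcp b [-128.9   -1.8] 0.163 yaw 101.09 F [0.1 0.7 0.1] t 18.95
white [ 37.5 221.3] [61.7 73.2] 0.0
```

View pics/w9.png

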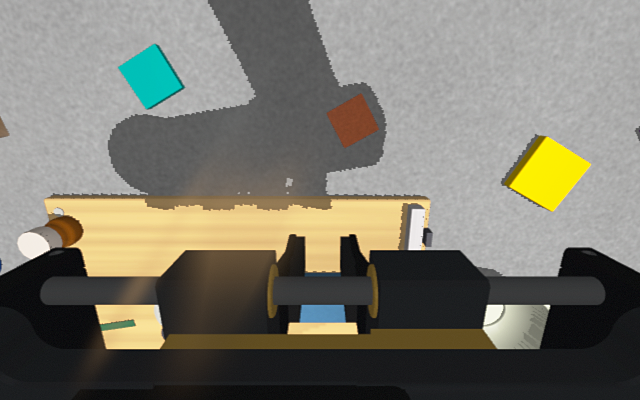

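Run:
```python
from station import r
from h import *
s=r.sense(); p=b2w(-27,-118)
R=plan(s,[*p,.06],-169,10,-.54,turn=191-yaw(s))
print(str([[float(v) for v in q] for q in R]))
s,c=__import__("pickle").load(open("w1.pkl","rb"))
for uv in [(290,224),(313,224),(290,262)]: print(w2b(wr_ray(c,s,uv,.031)))
```

```text
[[-1.16, 1.03, 1.01, 0.0, 0.0, -9.0, -0.54], [-1.31, 0.83, 1.01, 0.0, 0.0, -9.0, -0.54], [-1.42, 0.62, 1.01, 0.0, 0.0, -9.0, -0.54], [-1.5, 0.39, 1.01, 0.0, 0.0, -9.0, -0.54], [-1.55, 0.15, 1.01, 0.0, 0.0, -9.0, -0.54], [-1.55, -0.1, 1.01, 0.0, 0.0, -9.0, -0.54], [-1.52, -0.34, 1.01, 0.0, 0.0, -9.0, -0.54], [-1.44, -0.57, 1.01, 0.0, 0.0, -9.0, -0.54], [-1.34, -0.79, 1.01, 0.0, 0.0, -9.0, -0.54], [-1.2, -0.99, 1.01, 0.0, 0.0, -9.0, -0.54]]
[  -2.75056804 -133.29722107]
[  -2.63078554 -103.67780465]
[  51.70518827 -135.17388763]
```

Run:
```python
from station import r
from h import *
s=r.sense(); p=b2w(-22.5,-118)
R=plan(s,[*p,.06],-169,10,-1,turn=191-yaw(s))
print(str([[float(v) for v in q] for q in R]))
```

```text
[[-1.16, 1.07, 1.01, 0.0, 0.0, -9.0, -1.0], [-1.32, 0.88, 1.01, 0.0, 0.0, -9.0, -1.0], [-1.44, 0.66, 1.01, 0.0, 0.0, -9.0, -1.0], [-1.52, 0.43, 1.01, 0.0, 0.0, -9.0, -1.0], [-1.57, 0.18, 1.01, 0.0, 0.0, -9.0, -1.0], [-1.58, -0.06, 1.01, 0.0, 0.0, -9.0, -1.0], [-1.55, -0.31, 1.01, 0.0, 0.0, -9.0, -1.0], [-1.48, -0.55, 1.01, 0.0, 0.0, -9.0, -1.0], [-1.38, -0.77, 1.01, 0.0, 0.0, -9.0, -1.0], [-1.24, -0.98, 1.01, 0.0, 0.0, -9.0, -1.0]]
```

{"fn": "move_arm", "kwargs": {
  "series": [
    [[-1.16,1.07,1.01,0,0,-9.0,-1],[-1.32,0.88,1.01,0,0,-9.0,-1],[-1.44,0.66,1.01,0,0,-9.0,-1],[-1.52,0.43,1.01,0,0,-9.0,-1],[-1.57,0.18,1.01,0,0,-9.0,-1],[-1.58,-0.06,1.01,0,0,-9.0,-1],[-1.55,-0.31,1.01,0,0,-9.0,-1],[-1.48,-0.55,1.01,0,0,-9.0,-1],[-1.38,-0.77,1.01,0,0,-9.0,-1],[-1.24,-0.98,1.01,0,0,-9.0,-1],[0,0,0,0,0,0,-1]]
  ]
}}

```text
time_s: 20.38
tcp_pos: [0.5489, -0.1095, 0.055]
ee_rot: [[-0.982, -0.188, -0.005], [-0.188, 0.982, -0.0], [0.005, 0.001, -1.0]]
wrist_force: [-1.5, -0.3, 0.2]
gripper_width: 0.002
```

```bash
python3 look.py w10
python3 - <<'E'
from station import r
import cv2
c=r.capture("scene"); cv2.imwrite("pics/s10.png",cv2.resize(c["color"][160:360,190:410],None,fx=3,fy=3))
E
```

```text
tcp b [ -23.8 -118.2] 0.055 yaw -169.14 F [-1.5 -0.3  0.2] t 20.375
```

View pics/w10.png

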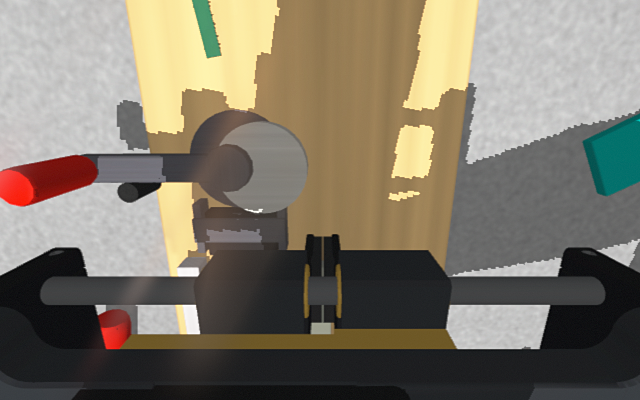

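View pics/s10.png

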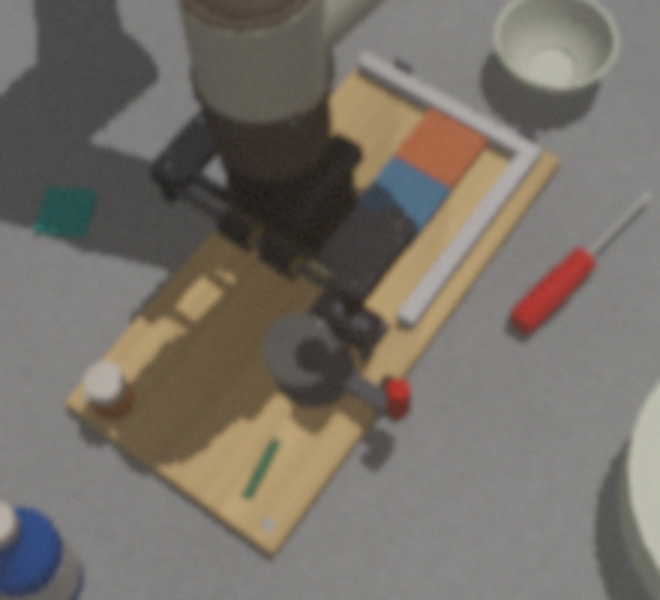

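{"fn": "move_arm", "kwargs": {
  "series": [
    [[0,0,1.8,0,0,0,-1],[0,0,1.8,0,0,0,-1],[0,0.5,0,0,0,0,-1],[0,0.5,0,0,0,0,-1],[0,0.3,0,0,0,0,-1],[0,0.2,0,0,0,0,-1]]
  ]
}}

```text
time_s: 21.22
tcp_pos: [0.5479, -0.0942, 0.0224]
ee_rot: [[-0.981, -0.192, 0.001], [-0.192, 0.981, -0.0], [-0.001, -0.001, -1.0]]
wrist_force: [1.3, -5.3, 1.5]
gripper_width: 0.003
```

{"fn": "move_arm", "kwargs": {
  "series": [
    [[0,0.15,0,0,0,0,-1],[0,0.1,0,0,0,0,-1],[0,0,0,0,0,0,-1]]
  ]
}}

```text
time_s: 21.6
tcp_pos: [0.5474, -0.093, 0.0224]
ee_rot: [[-0.981, -0.192, 0.001], [-0.192, 0.981, -0.001], [-0.001, -0.001, -1.0]]
wrist_force: [0.6, -6.4, 2.3]
gripper_width: 0.011
```

```bash
python3 look.py w11
```

```text
tcp b [ -22.1 -101.8] 0.0224 yaw -168.95 F [ 0.6 -6.4  2.3] t 21.6
```

{"fn": "move_arm", "kwargs": {
  "series": [
    [[0,-0.1,0,0,0,0,-1],[0,-0.1,0,0,0,0,-1],[0,-0.1,0,0,0,0,-1],[0,-0.1,0,0,0,0,-1],[0,-0.6,0,0,0,0,-1],[0,-0.2,-2.0,0,0,0,-1],[0,0,-4.5,0,0,0,-0.54]]
  ]
}}

```text
time_s: 22.52
tcp_pos: [0.5475, -0.1039, 0.0851]
ee_rot: [[-0.982, -0.191, -0.006], [-0.191, 0.982, -0.0], [0.006, 0.001, -1.0]]
wrist_force: [0.6, 0.1, 0.2]
gripper_width: 0.055
```

Run:
```python
from station import r
from h import *
s=r.sense(); p=b2w(-58,56); print(w2b(s["tcp_pos"]),s["tcp_pos"][2])
R=plan(s,[*p,.06],101,10,-.54,turn=101-191-(yaw(s)+169))
print(str([[float(v) for v in q] for q in R]))
```

```text
[ -24.0691715  -112.49702652] 0.0851190277461428
[[0.34, 1.69, 0.25, 0.0, 0.0, 9.0, -0.54], [0.6, 1.61, 0.25, 0.0, 0.0, 9.0, -0.54], [0.84, 1.5, 0.25, 0.0, 0.0, 9.0, -0.54], [1.07, 1.35, 0.25, 0.0, 0.0, 9.0, -0.54], [1.26, 1.16, 0.25, 0.0, 0.0, 9.0, -0.54], [1.43, 0.95, 0.25, 0.0, 0.0, 9.0, -0.54], [1.56, 0.72, 0.25, 0.0, 0.0, 9.0, -0.54], [1.66, 0.46, 0.25, 0.0, 0.0, 9.0, -0.54], [1.71, 0.2, 0.25, 0.0, 0.0, 9.0, -0.54], [1.72, -0.07, 0.25, 0.0, 0.0, 9.0, -0.54]]
```

{"fn": "move_arm", "kwargs": {
  "series": [
    [[0.34,1.69,0.25,0,0,9.0,-0.54],[0.6,1.61,0.25,0,0,9.0,-0.54],[0.84,1.5,0.25,0,0,9.0,-0.54],[1.07,1.35,0.25,0,0,9.0,-0.54],[1.26,1.16,0.25,0,0,9.0,-0.54],[1.43,0.95,0.25,0,0,9.0,-0.54],[1.56,0.72,0.25,0,0,9.0,-0.54],[1.66,0.46,0.25,0,0,9.0,-0.54],[1.71,0.2,0.25,0,0,9.0,-0.54],[1.72,-0.07,0.25,0,0,9.0,-0.54],[0,0,2.0,0,0,0,-0.54],[0,0,2.0,0,0,0,-0.54]]
  ]
}}

```text
time_s: 24.02
tcp_pos: [0.4839, 0.0557, 0.0213]
ee_rot: [[-0.192, 0.981, 0.001], [0.981, 0.192, 0.0], [0.0, 0.001, -1.0]]
wrist_force: [-0.0, -0.8, 0.8]
gripper_width: 0.23
```

```bash
python3 look.py w12
```

```text
tcp b [-56.1  56.3] 0.0213 yaw 101.08 F [-0.  -0.8  0.8] t 24.025
white [-10.5 -70.5] [58.4 70.2] 7.2
```

View pics/w12.png

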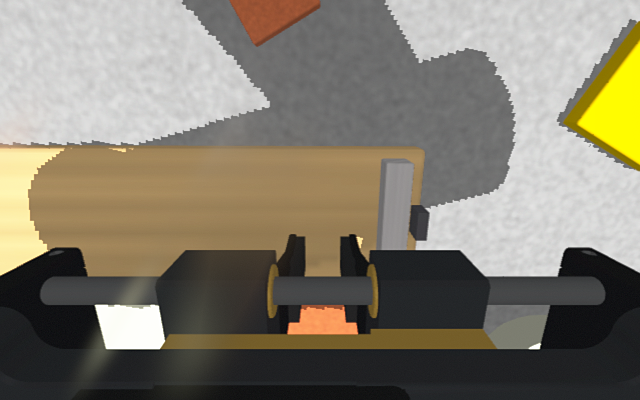

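{"fn": "move_arm", "kwargs": {
  "series": [
    [[0,0.8,0,0,0,0,-0.54],[0,0.6,0,0,0,0,-0.54],[0,0.6,0,0,0,0,-0.54],[0.02,0.6,0,0,0,0,-0.54],[0.02,0.6,0,0,0,0,-0.54],[0.02,0.6,0,0,0,0,-0.54],[0.02,0.4,0,0,0,0,-0.54],[0,0.2,0,0,0,0,-0.54]]
  ]
}}

```text
time_s: 25.08
tcp_pos: [0.527, 0.0647, 0.0215]
ee_rot: [[-0.192, 0.981, -0.0], [0.981, 0.192, -0.0], [-0.0, -0.0, -1.0]]
wrist_force: [-1.6, -1.4, 0.9]
gripper_width: 0.228
```

{"fn": "move_arm", "kwargs": {
  "series": [
    [[0,0.2,0,0,0,0,-0.54],[0,0.1,0,0,0,0,-0.54],[0,0,0,0,0,0,-0.54]]
  ]
}}

```text
time_s: 25.45
tcp_pos: [0.5284, 0.0648, 0.0214]
ee_rot: [[-0.191, 0.982, -0.002], [0.982, 0.191, -0.001], [-0.0, -0.003, -1.0]]
wrist_force: [-4.5, -1.2, 2.4]
gripper_width: 0.233
```

```bash
python3 look.py w13
```

```text
tcp b [-10.6  56.8] 0.0214 yaw 101.03 F [-4.5 -1.2  2.4] t 25.45
white [ -1.7 -54. ] [62.9 73. ] 0.1
```

{"fn": "move_arm", "kwargs": {
  "series": [
    [[0,-2.0,0,0,0,0,-0.54],[0,-2.3,0,0,0,0,-0.54],[-2.9,0,0,0,0,0,-0.54],[-2.9,0,0,0,0,0,-0.54],[0,0,0,0,0,0,-0.54],[0,0.8,0,0,0,0,-0.54],[0,0.6,0,0,0,0,-0.54],[0.02,0.6,0,0,0,0,-0.54],[0.03,0.6,0,0,0,0,-0.54],[0.03,0.6,0,0,0,0,-0.54],[0.03,0.4,0,0,0,0,-0.54],[0.02,0.2,0,0,0,0,-0.54]]
  ]
}}

```text
time_s: 27.0
tcp_pos: [0.5358, 0.0086, 0.0216]
ee_rot: [[-0.192, 0.981, -0.0], [0.981, 0.192, -0.0], [-0.0, -0.0, -1.0]]
wrist_force: [-0.6, -0.9, 0.3]
gripper_width: 0.228
```

{"fn": "move_arm", "kwargs": {
  "series": [
    [[0,0.2,0,0,0,0,-0.54],[0,0.2,0,0,0,0,-0.54],[0,0.1,0,0,0,0,-0.54],[0,0,0,0,0,0,-0.54]]
  ]
}}

```text
time_s: 27.5
tcp_pos: [0.5392, 0.0092, 0.0214]
ee_rot: [[-0.191, 0.982, -0.003], [0.982, 0.191, -0.001], [-0.0, -0.003, -1.0]]
wrist_force: [-4.9, -0.0, 3.2]
gripper_width: 0.228
```

```bash
python3 look.py w14
```

```text
tcp b [-10.7   0.1] 0.0214 yaw 101.02 F [-4.9 -0.   3.2] t 27.5
```

View pics/w14.png

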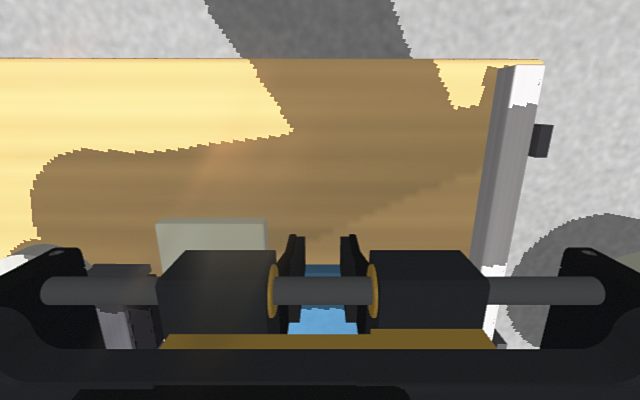

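{"fn": "move_arm", "kwargs": {
  "series": [
    [[0,-2.0,0,0,0,0,-0.54],[0,-2.3,0,0,0,0,-0.54],[-3.1,0,0,0,0,0,-0.54],[-3.1,0,0,0,0,0,-0.54],[0,0,0,0,0,0,-0.54],[0,0.8,0,0,0,0,-0.54],[0,0.6,0,0,0,0,-0.54],[0.02,0.6,0,0,0,0,-0.54],[0.03,0.6,0,0,0,0,-0.54],[0.03,0.6,0,0,0,0,-0.54],[0.03,0.4,0,0,0,0,-0.54],[0.02,0.2,0,0,0,0,-0.54]]
  ]
}}

```text
time_s: 29.05
tcp_pos: [0.5475, -0.051, 0.0216]
ee_rot: [[-0.192, 0.981, -0.0], [0.981, 0.192, -0.0], [-0.0, -0.0, -1.0]]
wrist_force: [-1.5, -0.6, 0.4]
gripper_width: 0.229
```

{"fn": "move_arm", "kwargs": {
  "series": [
    [[0,0.2,0,0,0,0,-0.54],[0,0.2,0,0,0,0,-0.54],[0,0.1,0,0,0,0,-0.54],[0,0,0,0,0,0,-0.54]]
  ]
}}

```text
time_s: 29.55
tcp_pos: [0.5506, -0.0504, 0.0215]
ee_rot: [[-0.191, 0.982, -0.003], [0.982, 0.191, -0.0], [0.0, -0.003, -1.0]]
wrist_force: [-4.9, -0.6, 3.1]
gripper_width: 0.228
```

```bash
python3 look.py w15
```

```text
tcp b [-10.8 -60.5] 0.0215 yaw 101.03 F [-4.9 -0.6  3.1] t 29.55
```

View pics/w15.png

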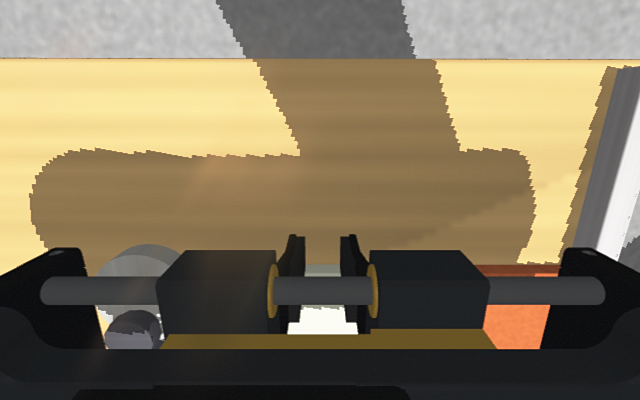

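{"fn": "move_arm", "kwargs": {
  "series": [
    [[0,-0.5,0,0,0,0,-0.54],[0,-1.0,0,0,0,0,-0.54],[0,0,-4.0,0,0,0,-0.54],[2.0,-0.2,-5.5,0,0,0,-0.54],[2.5,-0.2,-6,0,0,0,-0.54],[0,0,-4,0,0,0,-0.54],[0,0,0,0,0,0,-0.54]]
  ]
}}

```text
time_s: 30.48
tcp_pos: [0.5273, -0.0097, 0.2184]
ee_rot: [[-0.193, 0.981, 0.01], [0.981, 0.193, 0.002], [0.0, 0.01, -1.0]]
wrist_force: [0.0, -0.8, -0.0]
gripper_width: 0.227
```

```bash
python3 look.py w16
python3 - <<'E'
import pickle,cv2
s,c=pickle.load(open("w16.pkl","rb")); cv2.imwrite("pics/w16c.png",cv2.resize(c["color"][160:260,200:460],None,fx=3,fy=3,interpolation=cv2.INTER_CUBIC))
E
```

```text
tcp b [-25.9 -16.2] 0.2184 yaw 101.12 F [ 0.  -0.8 -0. ] t 30.475
clay [29.3 57.8] [61.6 59.7] 0.1
blue [29.4 -1.5] [61.6 58.7] 0.1
```

View pics/w16.png

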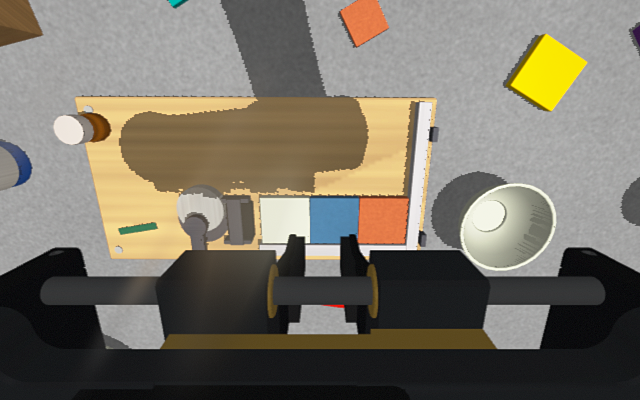

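View pics/w16c.png

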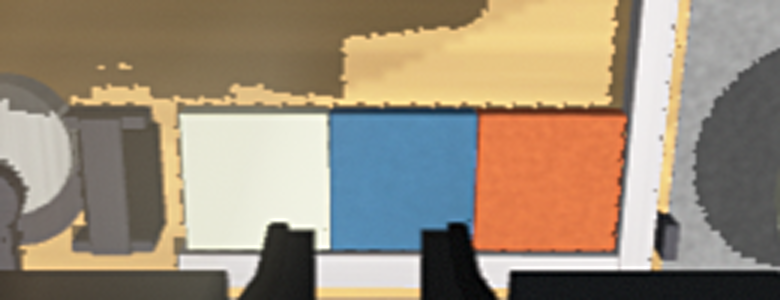

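The wrist crop shows the row snug and straight: white at (285,220), blue (334,220) and clay (383,220), touching each other, the fence and the stop. The presser gap is still open. Next comes the lever; first I'll check that the bottle clears the gripper.

Run:
```python
from station import r
from h import *
import pickle
t=r.capture("top")
cv2.imwrite("pics/t17.png",cv2.resize(t["color"][135:275,330:500],None,fx=4,fy=4,interpolation=cv2.INTER_CUBIC))
print("cap",ray(t,(463,168),.15),"base",ray(t,(452,180),0))
print("end knob",b2w(43.6,-241.8),"start",b2w(109.5,-163),"pivot",b2w(30,-163))
s=r.sense(); a=s["tcp_pos"]; p=b2w(109.5,-163)
print(plan(s,[*p,.12],101,4,.15),s["joints"].round(1))
```

```text
cap [ 0.59083955 -0.38600667  0.15      ] base [ 0.58392293 -0.40074612  0.        ]
end knob [ 0.63863656 -0.21793818] start [ 0.68829004 -0.12801165] pivot [ 0.61025068 -0.14318096]
[[-3.67, 3.45, 2.35, 0, 0, np.float64(0.01), 0.15], [-3.67, 3.45, 2.35, 0, 0, np.float64(0.01), 0.15], [-3.67, 3.45, 2.35, 0, 0, np.float64(0.01), 0.15], [-3.67, 3.45, 2.35, 0, 0, np.float64(0.01), 0.15]] [ 16.6  12.7 -14.3  -0.  -63.  -95.5]
```

View pics/t17.png

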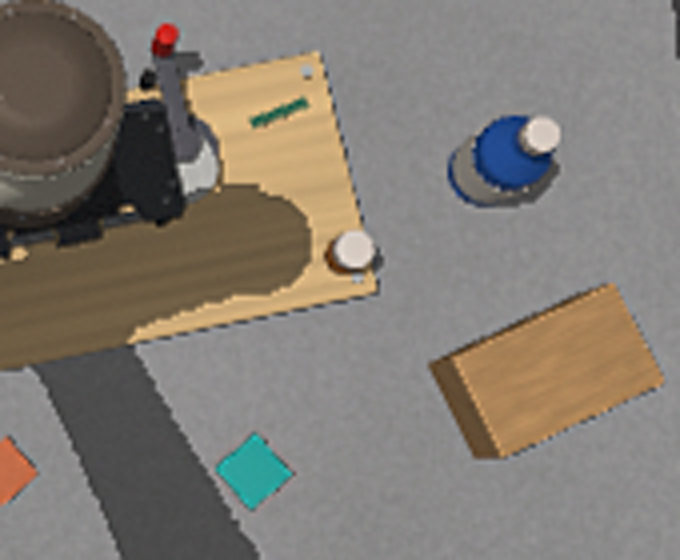

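{"fn": "move_arm", "kwargs": {
  "series": [
    [[-3.67,3.45,2.35,0,0,0,0.15],[-3.67,3.45,2.35,0,0,0,0.15],[-3.67,3.45,2.35,0,0,0,0.15],[-3.67,3.45,2.35,0,0,0,0.15],[0,0,0,0,0,0,0.15]]
  ]
}}

```text
time_s: 31.2
tcp_pos: [0.6874, -0.1303, 0.1121]
ee_rot: [[-0.188, 0.982, -0.011], [0.982, 0.188, 0.0], [0.002, -0.011, -1.0]]
wrist_force: [-0.8, -0.6, 0.1]
gripper_width: 0.568
```

```bash
python3 look.py w18
```

```text
tcp b [ 108.2 -165.1] 0.1121 yaw 100.82 F [-0.8 -0.6  0.1] t 31.2
blue [30.6 -2.3] [59.1 58.5] 89.9
white [  19.7 -167.1] [57.6 73.4] 47.6
```

View pics/w18.png

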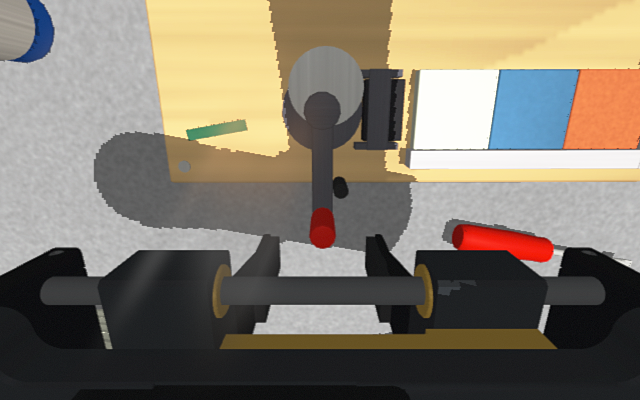

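The knob top is at (322,237), centred between the fingertips at (270,240) and (375,240). The row is still tight.

Run:
```python
from h import *
import pickle
s,c=pickle.load(open("w18.pkl","rb"))
for uv in [(322,237),(322,223),(322,247)]: print(w2b(wr_ray(c,s,uv,.088)))
for uv in [(322,108)]: print("pivot",w2b(wr_ray(c,s,uv,.046)))
```

```text
[ 109.97268192 -164.78992853]
[ 100.21599064 -164.76039454]
[ 117.1084405  -164.81152884]
pivot [  28.86467315 -164.45999928]
```

{"fn": "move_arm", "kwargs": {
  "series": [
    [[0.2,0.1,2.0,0,0,0,0.15],[0,0,2.0,0,0,0,0.15],[0,0,1.8,0,0,0,0.15],[0,0,0,0,0,0,0.15]]
  ]
}}

```text
time_s: 31.75
tcp_pos: [0.6878, -0.1255, 0.0609]
ee_rot: [[-0.192, 0.981, -0.003], [0.981, 0.192, 0.0], [0.001, -0.003, -1.0]]
wrist_force: [-0.2, -0.6, -0.2]
gripper_width: 0.577
```

{"fn": "move_arm", "kwargs": {
  "series": [
    [[-0.3,0,0.4,0,0,0,0.15],[0,0,0.3,0,0,0,-0.3],[0,0,0,0,0,0,-1],[0,0,0,0,0,0,-1],[0,0,0,0,0,0,-1]]
  ]
}}

```text
time_s: 32.38
tcp_pos: [0.6902, -0.1292, 0.0556]
ee_rot: [[-0.192, 0.981, 0.001], [0.981, 0.192, -0.001], [-0.001, 0.001, -1.0]]
wrist_force: [1.5, -8.6, -1.8]
gripper_width: 0.205
```

{"fn": "move_arm", "kwargs": {
  "series": [
    [[-0.7,-0.03,0,0,0,5,-1],[-0.7,-0.03,0,0,0,5,-1],[-0.7,-0.03,0,0,0,5,-1],[-0.7,-0.03,0,0,0,5,-1]]
  ]
}}

```text
time_s: 32.88
tcp_pos: [0.691, -0.1566, 0.0556]
ee_rot: [[0.157, 0.988, 0.001], [0.988, -0.157, 0.0], [0.0, 0.001, -1.0]]
wrist_force: [0.5, 1.8, 0.1]
gripper_width: 0.196
```

```bash
cat > lev.py <<'E'
from station import r
from h import *
s=r.sense(); b=w2b(s["tcp_pos"]); d=b-[30,-164.5]
print(b.round(1),s["tcp_pos"][2].round(4),"R",np.hypot(*d).round(1),"ang",np.degrees(np.arctan2(-d[1],d[0])).round(1),"yawang",(101-yaw(s)).round(1),"F",s["wrist_force"].round(1),"M",s["moment"].round(2),"w",s["gripper_width"].round(3),s["time_s"],s["joints"].round(0))
E
python3 lev.py
```

```text
Traceback (most recent call last):
  File "lev.py", line 4, in <module>
    print(b.round(1),s["tcp_pos"][2].round(4),"R",np.hypot(*d).round(1),"ang",np.degrees(np.arctan2(-d[1],d[0])).round(1),"yawang",(101-yaw(s)).round(1),"F",s["wrist_force"].round(1),"M",s["moment"].round(2),"w",s["gripper_width"].round(3),s["time_s"],s["joints"].round(0))
                                                                                                                                                                                                                    ^^^^^^^^^^^^^^^^^^^^^^^^
AttributeError: 'float' object has no attribute 'round'
```

{"fn": "move_arm", "kwargs": {
  "series": [
    [[-0.7,-0.03,0,0,0,5,-1],[-0.7,-0.03,0,0,0,5,-1],[-0.7,-0.03,0,0,0,5,-1],[-0.7,-0.03,0,0,0,5,-1],[-0.7,-0.03,0,0,0,5,-1],[-0.7,-0.03,0,0,0,5,-1],[-0.7,-0.03,0,0,0,5,-1],[-0.7,-0.03,0,0,0,5,-1]]
  ]
}}

```text
time_s: 33.88
tcp_pos: [0.6663, -0.2043, 0.0557]
ee_rot: [[0.754, 0.656, 0.006], [0.656, -0.754, -0.0], [0.004, 0.004, -1.0]]
wrist_force: [4.6, 2.0, -1.9]
gripper_width: 0.198
```

```bash
sed -i 's/s\["gripper_width"\].round(3)/round(s["gripper_width"],3)/' lev.py; python3 lev.py
```

```text
[  73.4 -233.7] 0.0557 R 81.7 ang 57.9 yawang 60.0 F [ 4.6  2.  -1.9] M [ 0.42 -1.34  0.37] w 0.198 33.875 [  -4.   37.    0.   -0.  -53. -135.]
```

{"fn": "move_arm", "kwargs": {
  "series": [
    [[-0.7,-0.03,0,0,0,5,-1],[-0.7,-0.03,0,0,0,5,-1],[-0.7,-0.03,0,0,0,5,-1],[-0.7,-0.03,0,0,0,5,-1],[0,0,0,0,0,0,-1]]
  ]
}}

```text
time_s: 34.5
tcp_pos: [0.6424, -0.2198, 0.0556]
ee_rot: [[0.933, 0.36, 0.006], [0.36, -0.933, -0.001], [0.005, 0.003, -1.0]]
wrist_force: [4.8, -1.6, -2.2]
gripper_width: 0.196
```

```bash
python3 lev.py; python3 look.py w20
python3 - <<'E'
from station import r
import cv2
c=r.capture("scene"); cv2.imwrite("pics/s20.png",cv2.resize(c["color"][160:360,190:410],None,fx=3,fy=3,interpolation=cv2.INTER_CUBIC))
c=r.capture("top"); cv2.imwrite("pics/t20.png",cv2.resize(c["color"][135:275,255:445],None,fx=4,fy=4,interpolation=cv2.INTER_CUBIC))
E
```

```text
[  47.  -244.3] 0.0556 R 81.6 ang 78.0 yawang 79.9 F [ 4.8 -1.6 -2.2] M [-0.67 -1.42  0.14] w 0.196 34.5 [  -5.   35.   -3.    0.  -52. -154.]
tcp b [  47.  -244.3] 0.0556 yaw 21.09 F [ 4.8 -1.6 -2.2] t 34.5
```

View pics/w20.png

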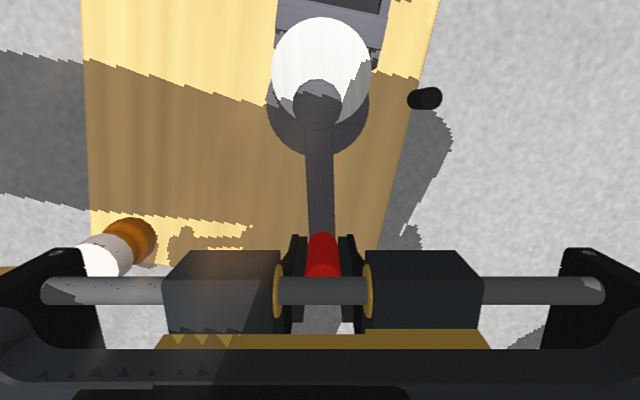

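View pics/s20.png

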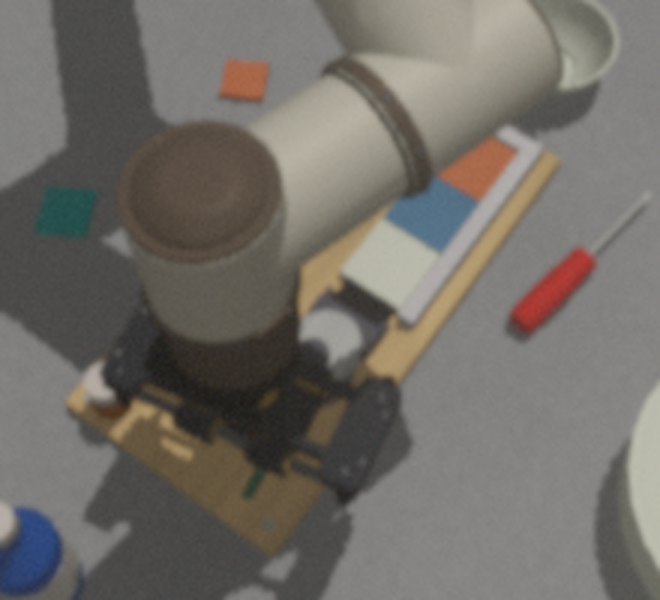

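View pics/t20.png

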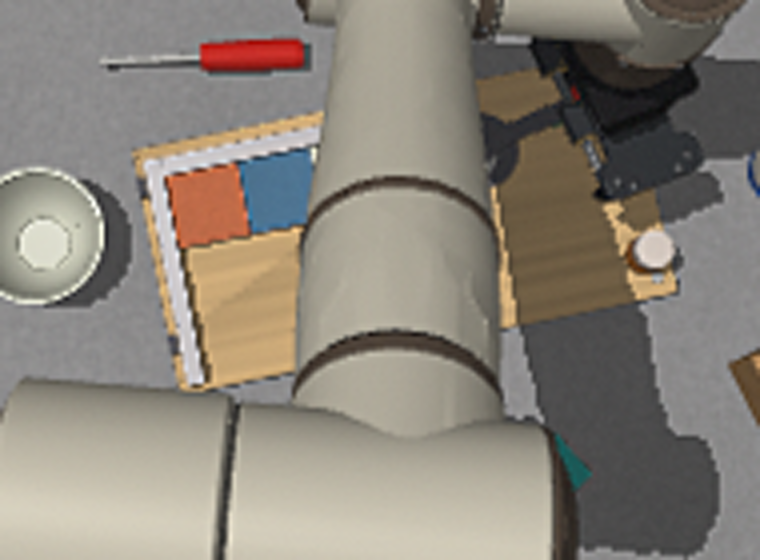

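{"fn": "move_arm", "kwargs": {
  "series": [
    [[-0.3,-0.01,0,0,0,1.0,-1],[0,0,0,0,0,0,-1],[0,0,0,0,0,0,-1]]
  ]
}}

```text
time_s: 35.02
tcp_pos: [0.6407, -0.2205, 0.0557]
ee_rot: [[0.939, 0.344, 0.008], [0.344, -0.939, -0.001], [0.007, 0.004, -1.0]]
wrist_force: [6.2, -1.7, -5.3]
gripper_width: 0.194
```

```bash
python3 lev.py; python3 look.py w21
python3 - <<'E'
from h import *
import pickle
from scipy.optimize import least_squares
P=np.array([(111.1,-164.5),(106.7,-191.6),(73.4,-233.7),(47,-244.3)])
s=least_squares(lambda q:np.hypot(*(P-q[:2]).T)-q[2],[30,-164,80]); print("circle",s.x.round(1),s.fun.round(2))
s,c=pickle.load(open("w21.pkl","rb")); cv2.imwrite("pics/w21c.png",cv2.resize(c["color"][0:300,200:460],None,fx=2,fy=2))
E
```

```text
[  45.1 -244.7] 0.0557 R 81.6 ang 79.3 yawang 80.9 F [ 6.2 -1.7 -5.3] M [-0.47 -2.03  0.05] w 0.194 35.025 [  -5.   35.   -3.    0.  -51. -155.]
tcp b [  45.1 -244.7] 0.0557 yaw 20.11 F [ 6.2 -1.7 -5.3] t 35.025
circle [  30.5 -165.5   80.6] [ 0.02 -0.03  0.03 -0.02]
```

View pics/w21c.png

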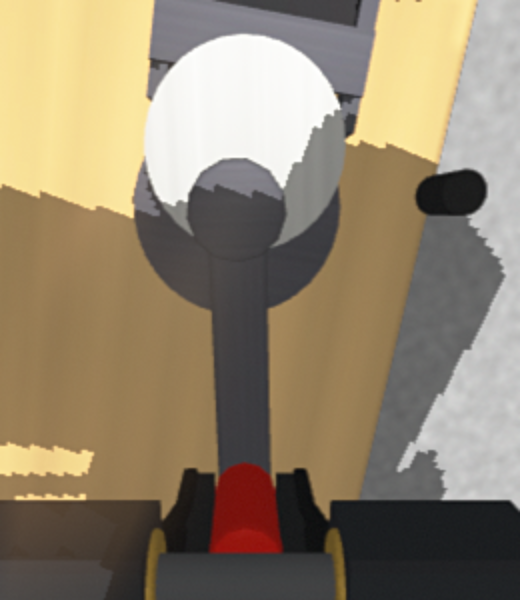

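Run:
```python
from h import *
import pickle
s,c=pickle.load(open("w21.pkl","rb"))
A=w2b(wr_ray(c,s,(200+240/2,155),.046));B=w2b(wr_ray(c,s,(200+244.5/2,235),.046));C=w2b(wr_ray(c,s,(200+237.5/2,105),.046))
for p,q in [(A,B),(C,B)]: print(p,q,np.degrees(np.arctan2(-(q-p)[1],(q-p)[0])))
s,c=pickle.load(open("w18.pkl","rb"))
A=w2b(wr_ray(c,s,(322,125),.046));B=w2b(wr_ray(c,s,(322.5,205),.046));print("rest",np.degrees(np.arctan2(-(B-A)[1],(B-A)[0])))
```

```text
[  36.00246788 -190.69294875] [  44.88724812 -238.10034506] 79.38513936876392
[  31.19192626 -164.5750757 ] [  44.88724812 -238.10034506] 79.44861349293451
rest -0.19486693149476658
```

{"fn": "move_arm", "kwargs": {
  "series": [
    [[-0.1,0,0,0,0,0,-1],[0,0,0,0,0,0,-1],[0,0,0,0,0,0,-1],[0,0,0,0,0,0,-1]]
  ]
}}

```text
time_s: 35.58
tcp_pos: [0.6404, -0.2206, 0.0557]
ee_rot: [[0.939, 0.344, 0.009], [0.344, -0.939, -0.001], [0.008, 0.004, -1.0]]
wrist_force: [8.5, -0.8, -5.5]
gripper_width: 0.197
```

```bash
python3 lev.py
python3 - <<'E'
from station import r
import cv2
c=r.capture("scene"); cv2.imwrite("pics/s22.png",cv2.resize(c["color"][210:330,240:390],None,fx=5,fy=5,interpolation=cv2.INTER_CUBIC))
cv2.imwrite("pics/s22f.png",c["color"])
E
```

```text
[  44.8 -244.8] 0.0557 R 81.6 ang 79.5 yawang 80.9 F [ 8.5 -0.8 -5.5] M [-0.33 -2.33  0.02] w 0.197 35.575 [  -5.   35.   -3.    0.  -51. -155.]
```

View pics/s22.png

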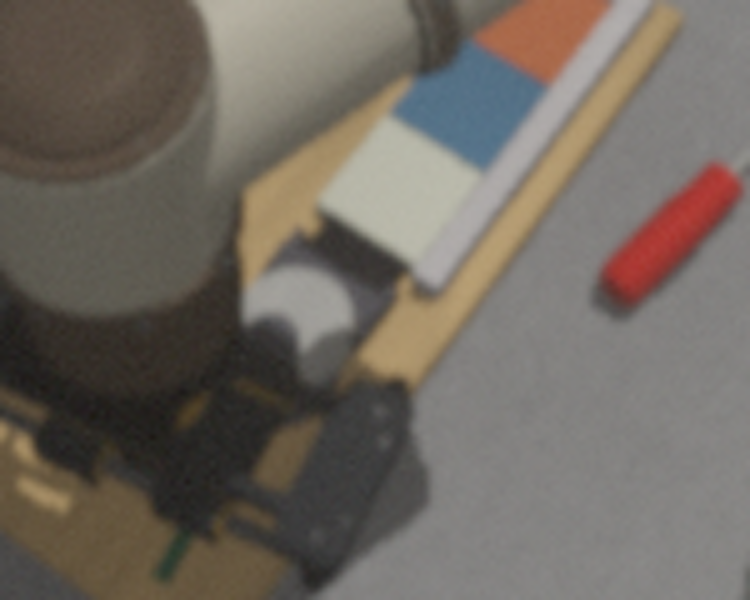

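View pics/s22f.png

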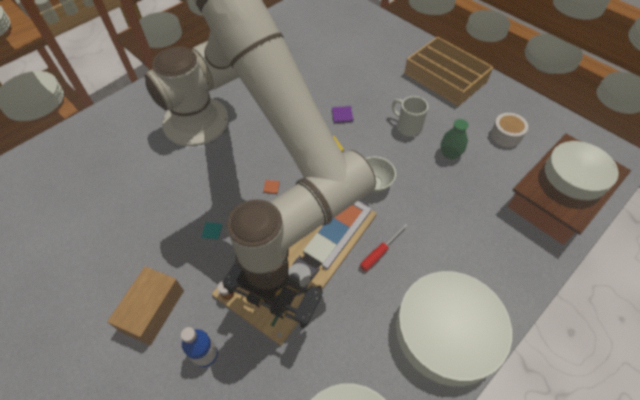

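The presser is against the white tile at about (360,240) in the crop. The row is straight along the fence, the green mark is under the gripped lever, and the other objects have not moved. Handing in.

```bash
python3 -c "
from station import r
print(r.finish_job())"
```

```text
the job is handed in; nothing more can be done
None
```

The row is clamped and the job is handed in, with the lever still gripped at its highest lift (35.6 s used of 59 s). No verdict was reported.

**What I did:** I gathered the tiles against the end stop on the open near part. I then moved them forward in steps, with a second squeeze towards the stop partway, and pushed each one onto the fence with about 5 N. Only then did I grip the red lever and swing it round.

**Last checks:**
- **Row:** With the lever still at rest, the wrist picture showed white, blue and clay snug and straight against the fence and end stop.
- **Clamp:** With the lever swung, the scene picture showed the presser against the white tile and the row still straight.
- **Lever angle:** My estimates ran from 79.4° to about 80.3°, against a target of 80.2° (1.40 rad). The grip was holding at about 8.5 N.
- **Other things:** The other objects looked unmoved in the last scene picture.

**Disagreements and limits:**
- My fitted board frame was about 2 mm off along the row compared with the end-stop contact. I allowed for this in the lever angle.
- The green mark was mostly hidden under the gripper, so the final angle comes from the arm's pose and the line of the lever bar, not from seeing the mark.
- I could not see the whole row after clamping because the arm hid part of it.

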